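# Square up a flow-card stack and press it in the laminating jig

### The arm

A 6-joint arm with a two-finger parallel gripper is mounted at the origin on the work surface. World frame = base frame: x ahead of the robot, y to its left, z up, the work surface at z = 0. Lengths are in m, angles in rad, forces in N, time in s.
With the tool pointing down it reaches from about 0.35 to 0.85 m from the base axis. Payload 8.1 kg.
Tool frame: the origin (TCP) lies at the very end of the fingers, on their centre line; the grasp point (between the pads) lies 19 mm behind it; z points along the fingers, y is the direction in which the jaws open and shut (so a half turn about z gives the same grasp; the last joint's range is limited). The gripper opens to 93 mm and grips with 3 to 60 N. Pads are 15 mm wide; open, the fingers measure 128 mm over their backs; the gripper's body (75 mm by 188 mm) begins 65 mm behind the grasp point.
Start: joints at [-1.435, 0.13, 1.488, -0, 1.523, -0.085], TCP at [0.131, -0.585, 0.193] pointing down, gripper open.
Joint ranges: [-2.96, 2.96], [-0.89, 2.26], [0.02, 2.5], [-1.34, 4.48], [0, 2.73], [-2.66, 2.66]. Speed limits (rad/s): [2.39, 2.39, 2.79, 3.14, 3.14, 3.14].

### API

Orientations are given as a rotation vector (axis times angle).
In Python, from plant import read_state, read_camera, close_job gives the robot as it stands.
- The arm moves only by the tool jog_arm, never from a script. Its argument "motion" is one flat list of numbers, 7 for each row, row after row: the opening, from 0 (shut) to 1 (fully open), then the shift along the tool's x, y, z scaled (see below), then the turn, a rotation vector about the tool's x, y, z scaled (see below). A call has 1 to 8 rows; each row is the pose to reach, as a shift and turn from the pose measured when the call began, along the tool's axes at that moment; what a row does not reach only later rows make up. The controller multiplies each number of a shift by 0.5 m and each number of a turn by 90 degrees. A row lasts 1/10 s, in which the tool goes at most 50 mm and 8.59 degrees, less where a joint would pass 70% of its speed; a pose out of reach is approached as far as the arm can. A call with a number of a shift or a turn outside -1 to 1 is refused whole. A call with a gripper value outside its range is refused whole. The fingers move at their own pace and stop on an object; "grip_force" is the grip in N (left out, the last holds). Time passes only in rows, so rows that repeat a pose let the fingers close. It gives the time, the measured TCP pose, the force and the opening at its end, in the units of the state.
- read_state(): the state, without advancing time (a new reading comes with each control period).
- read_camera(name): name is "scene" or "top"; returns a dict with "frame" (420x560x3 uint8, red, green, blue), "vertical_fov" (degrees; the focal length in pixels is half the picture's height over the tangent of half this angle, whatever the lens; pixels are square), "cx", "cy" (the principal point, pixels), "world_from_camera" (4x4, takes a point from camera to world coordinates). Camera axes: x right, y down, z forward; pixel columns grow to the right and rows downward; lengths in m; the calibration is good to about 2 mm. A picture is of the moment at which its call begins. There is no depth.
- close_job(): hands the job in, once; it reports no verdict.
The state is a dict: "t": time; "q": joint angles; "dq": joint speeds; "joint_torque": joint torques, N m; "tool_pos": TCP position; "orientation": TCP orientation; "force": force on the tool from outside, world axes, zero at the start; "wrist_torque": the same for the moment, N m; "opening": finger opening in m.
Only numpy, scipy, OpenCV 4.12 (cv2) and the standard library are available. Lean on these libraries where they do the work, as an engineer would, in place of code of your own. Each camera call takes 0.05 s, during which the arm holds its last target.

### The job

The four thin plates of a flow card lie in an untidy stack on the sprung bed of the laminating jig: tap the stack against the jig's two fences until every edge is flush and snug to both fences. Then take the press cover by its handle, set it over the jig and slide it until it drops on to the two locating pins, which are hidden beneath it. Press it fully down until it lands on the fences and finish with the program still holding it pressed down there, leaving everything else on the bench where it stands.

Things in the scene. Friction and masses are not known exactly. Their poses are not given: they have to be found in the camera images.
- jig: laminating jig, dull grey aluminium, fixed to the bench; origin on the bench surface directly under the place of the aligned stack; z up. Base plate 12 mm thick, from x -51 to 59 and y -68 to 72 mm. Two fences stand on it, and in each fence one steel dowel pin; the sides towards jig -x and -y are open. A sprung bed carries the stack
- far_fence (a point): middle of the inner face's top edge of the far fence, an aluminium block with its inner face at jig x = +25 mm, 16 mm thick, from y -53.5 to 53.5; its top is 35 mm above the bench, 1 mm below the top of the stack
- left_fence (a point): middle of the inner face's top edge of the left fence, a block with its inner face at jig y = +37.5 mm, 16 mm thick, from x -41 to 25; its top is 35 mm above the bench
- stack_home (a point): middle of the top of the unloaded sprung bed, 20 mm above the bench over the jig's origin; axes as the jig's. The aligned stack (50 along x, 75 along y, 16 high) is centred on it and touches both fences. The bed, 40 (x) x 65 (y) x 2.5 mm, is smaller than the stack all round, with an open 5.5 mm gap between it and the base plate
- bed (a joint): how far the sprung bed is pushed down, m: 0 unloaded, about 0.005 when the cover lands on the fences. Its springs take about 7 N to start and 18 N at 5 mm in all; the weights on it give about 6 N of that, so some 12 N more must be pushed
- cover_seat (a point): where the origin of body cover lies when the cover has dropped on the pins and its pad rests on the stack, not yet pressed: 36 mm above the bench over the jig's origin; axes as the jig's. Pressed home it lies 5 mm lower, the cover's block resting on the fence tops
- pin0_tip (a point): top of the dowel pin near the right end of the far fence (jig x +33, y -45.5 mm), 48 mm above the bench, that is 13 mm above the fence. Steel, 8 mm diameter, top 5 mm tapered to 4 mm
- pin1_tip (a point): top of the same kind of pin near the robot's end of the left fence (jig x -33, y +45.5 mm)
- layer0_mid (a point): centre of plate 0 of the loose stack (lowest): flat frosted white plastic, 50 (x) x 75 (y) x 4 mm, 18 g, z up; starts 4 to 10 mm short of both fences and slightly turned
- layer1_mid (a point): centre of plate 1 of the loose stack (second): flat light grey plastic, 50 (x) x 75 (y) x 4 mm, 18 g, z up; starts 4 to 10 mm short of both fences and slightly turned
- layer2_mid (a point): centre of plate 2 of the loose stack (third): flat frosted white plastic, 50 (x) x 75 (y) x 4 mm, 18 g, z up; starts 4 to 10 mm short of both fences and slightly turned
- layer3_mid (a point): centre of plate 3 of the loose stack (top): flat light grey plastic, 50 (x) x 75 (y) x 4 mm, 18 g, z up; starts 4 to 10 mm short of both fences and slightly turned
- cover: loose press cover, 0.45 kg: aluminium block 90 (x) x 115 (y) x 16 mm on a 44 x 69 x 4 mm pressure pad. Origin: centre of the pad's underside. Two blind holes in the block's underside, 11 mm wide, 13.5 deep, at (33, -45.5) and (-33, 45.5) mm, take the pins with cover x along jig x, or half a turn round. On the pin tops its origin rides 44 mm above the bench; it drops 8 mm when both pins enter
- cover_handle (a point): centre of the grip bar of the cover's black bridge handle, 47 mm above its origin; the bar is 68 mm long along the cover's x, 14 wide (y) and 14 high, with 20 mm of open space between the bar and the block; a leg 10 mm long joins it to the block at each end
- tip_rack_mid (a point): bystander: centre of a black pipette-tip rack, 83 x 122 x 58 mm. The rack and the cover lie on opposite sides of the jig, either way round
- well_plate_mid (a point): bystander: centre of a white well plate, 86 x 128 x 15 mm, lying beyond the jig
- reservoir_mid (a point): bystander: centre of a white open trough, 127 x 85 x 44 mm
- vial_a_mid (a point): bystander: middle of a capped vial, 27 mm across and 56 mm high, standing near the jig's left near corner
- vial_b_mid (a point): bystander: middle of a like vial standing beyond the jig's far fence
- tape_roll_mid (a point): bystander: centre of a roll of tape lying flat, 80 mm across, 25 mm high
- wash_bottle_mid (a point): bystander: middle of a white bottle, 54 mm across, 95 mm high
- driver_grip (a point): bystander: handle of a screwdriver 170 mm long lying between the jig and the robot

How it is judged:
By the outcome, as a careful person would: the job done as asked, in the order asked, and still so for the second after the job is handed in, while the arm keeps its last pose, push and grip.
It also fails if it takes over 56 s, if anything falls off the work surface, if the arm or the gripper's body presses on something with over 40 N, if the wrist force passes 120 N, or if a joint passes its speed limit or range.

## Working session

There is one attempt and no reset: what is moved stays moved. The work goes in short steps, Python scripts to look and compute and a tool call to move; the robot and the scene stay as the last step left them, time stands still between calls to the robot, and variables do not carry over. Pictures are saved under pics/ and viewed, and the job is handed in when it is done.

Besides the shell and the picture viewer there is one more tool, called after "Request:" in YAML: its name, and indented under it one key for each argument. jog_arm: Moves the arm, as the interface text tells. Its arguments: {"type":"object","properties":{"motion":{"type":"array","items":{"type":"number"}},"grip_force":{"type":"number"}},"required":["motion"]}

```bash
ls; mkdir -p pics
python3 - <<'E'
from plant import *
import cv2,json
s=read_state();print(s)
for n in("scene","top"):
    c=read_camera(n);cv2.imwrite(f"pics/{n}0.png",c["frame"][:,:,::-1]);print(n,c["vertical_fov"],c["cx"],c["cy"],c["world_from_camera"])
E
```

```text
pics
{'t': 0.0, 'q': array([-1.43537861e+00,  1.31121252e-01,  1.48927370e+00,  3.02080023e-05,
        1.52301701e+00, -8.54356338e-02]), 'dq': array([-5.95965148e-04, -7.72876508e-04,  1.03339587e-03,  8.36526471e-05,
       -1.99751244e-03, -2.71171413e-04]), 'joint_torque': array([ 8.24719300e-04, -5.59842324e+01, -4.91756845e+01,  7.67571037e-02,
        3.59640957e-02, -1.92009088e-04]), 'tool_pos': array([ 0.1313665 , -0.58480895,  0.19181441]), 'orientation': array([-3.12064958e+00, -3.46008198e-01,  2.40178105e-05]), 'force': array([ 0.67342838, -0.03481036, -0.43571101]), 'wrist_torque': array([ 0.02062025, -0.00680744,  0.00408875]), 'opening': 0.09270447538414536}
scene 46.49155190824839 277.79279815043833 212.82426020221558 [[-0.71936106  0.53966731 -0.43735438  1.07349109]
 [ 0.69437491  0.57593838 -0.43143768  0.43159442]
 [ 0.01905636 -0.61404738 -0.78903908  0.94577953]
 [ 0.          0.          0.          1.        ]]
top 47.32562344081232 279.0338256314394 217.14656545105814 [[ 9.73197150e-04 -9.85031532e-01  1.72371500e-01  3.99829588e-01]
 [-9.99923947e-01  1.16066062e-03  1.22781924e-02 -8.03214031e-02]
 [-1.22944715e-02 -1.72370339e-01 -9.84955487e-01  1.11493346e+00]
 [ 0.00000000e+00  0.00000000e+00  0.00000000e+00  1.00000000e+00]]
```

View pics/scene0.png

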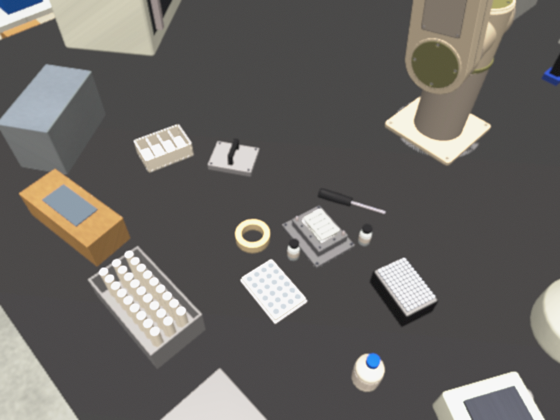

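View pics/top0.png

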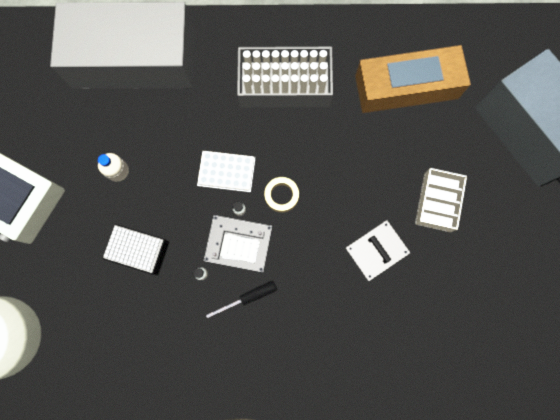

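```bash
cat > h.py <<'E'
import numpy as np,cv2
from plant import *
def cam(n):
    c=read_camera(n); c["f"]=210/np.tan(np.radians(c["vertical_fov"]/2)); return c
def px2w(c,u,v,z):
    M=np.array(c["world_from_camera"]);d=M[:3,:3]@np.array([(u-c["cx"])/c["f"],(v-c["cy"])/c["f"],1]);o=M[:3,3]
    return o+d*(z-o[2])/d[2]
def w2px(c,p):
    M=np.array(c["world_from_camera"]);q=M[:3,:3].T@(np.asarray(p)-M[:3,3]);return np.array([c["cx"]+c["f"]*q[0]/q[2],c["cy"]+c["f"]*q[1]/q[2]])
def crop(c,u0,v0,u1,v1,k,name,pts=()):
    im=cv2.resize(c["frame"][v0:v1,u0:u1,::-1],None,fx=k,fy=k,interpolation=cv2.INTER_CUBIC)
    for p in pts:
        cv2.circle(im,(int((p[0]-u0+.5)*k),int((p[1]-v0+.5)*k)),2,(0,0,255),-1)
    for u in range((u0+9)//10*10,u1,10):
        cv2.putText(im,str(u),(int((u-u0+.5)*k),10),0,.35,(0,255,255));cv2.line(im,(int((u-u0+.5)*k),12),(int((u-u0+.5)*k),18),(0,255,255))
    for v in range((v0+9)//10*10,v1,10):
        cv2.putText(im,str(v),(0,int((v-v0+.5)*k)+4),0,.35,(0,255,255));cv2.line(im,(24,int((v-v0+.5)*k)),(30,int((v-v0+.5)*k)),(0,255,255))
    cv2.imwrite("pics/"+name,im)
E
python3 - <<'E'
from h import *
c=cam("top");crop(c,195,205,285,280,8,"t1.png");crop(c,340,210,420,285,8,"t2.png")
d=cam("scene");crop(d,275,195,385,270,7,"s1.png");crop(d,200,130,270,185,8,"s2.png")
E
```

```text
(no output)
```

View pics/t1.png

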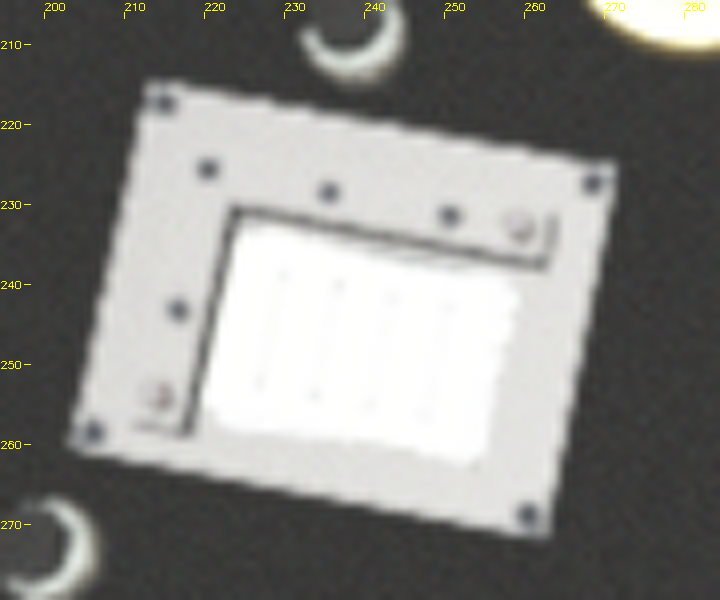

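View pics/t2.png

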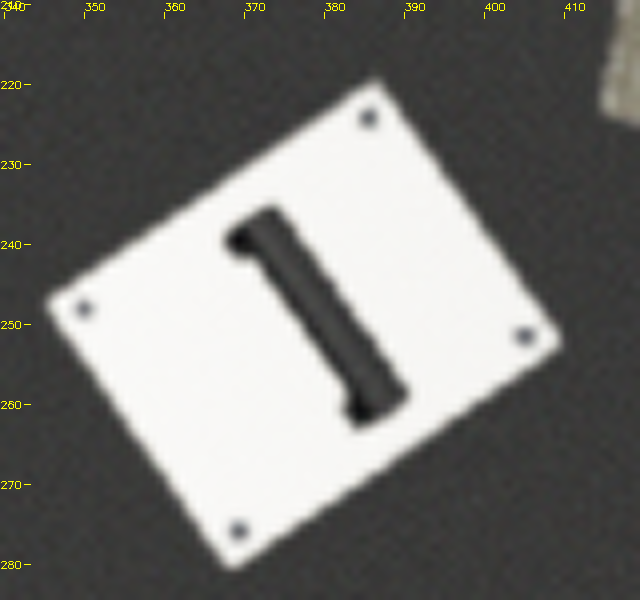

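View pics/s1.png

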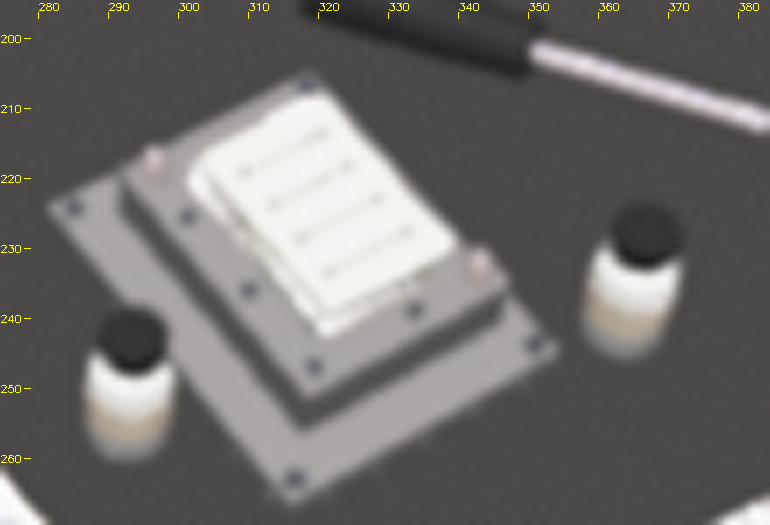

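View pics/s2.png

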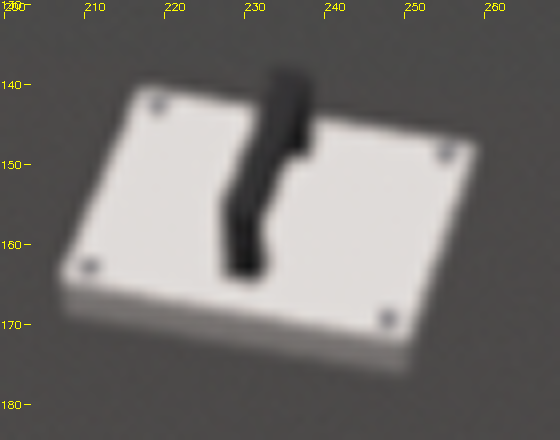

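```bash
cat > fit.py <<'E'
from h import *
from scipy.optimize import least_squares
import sys
t=cam("top");s=cam("scene")
def fit(obs,z0):
    # obs: list (cam,u,v,local xyz mm)
    def r(p):
        R=np.array([[np.cos(p[2]),-np.sin(p[2])],[np.sin(p[2]),np.cos(p[2])]])
        out=[]
        for c,u,v,l in obs:
            xy=R@(np.array(l[:2])/1e3)+p[:2]
            out+=list(w2px(c,[*xy,l[2]/1e3])-[u,v])
        return np.array(out)
    o=least_squares(r,z0);return o.x,r(o.x).reshape(-1,2)
if __name__=="__main__":
    J=[(59,72,12),(59,-68,12),(-51,-68,12),(-51,72,12)]
    P=[(33,-45.5,48),(-33,45.5,48)]
    tj=[(213,214.5),(271.5,224.5),(263.25,272),(203.25,260.75),(259.25,232.25),(214.25,253.25)]
    sj=[(316.4,266.6),(281.4,224.1),(318.8,204.2),(354.5,244.5),(296.2,217.1),(343,231.4)]
    ot=[(t,*a,l) for a,l in zip(tj,J+P)];os=[(s,*a,l) for a,l in zip(sj,J+P)]
    for o in(ot,os,ot+os):
        x,r=fit(o,[.4,0,-.2]);print("jig",x.round(4),np.degrees(x[2]).round(2));print(r.round(1).tolist())
    C=[(45,57.5,20),(45,-57.5,20),(-45,-57.5,20),(-45,57.5,20)]
    tc=[(386.5,219.5),(409.75,252),(368.5,280.75),(345.1,247.25)]
    # top camera: top->right is x dir; take +x end as right side
    # corners: right(409,252)&bottom(368,280) are one x end ; top & left the other
    L=[(45,57.5,20),(45,-57.5,20),(-45,-57.5,20),(-45,57.5,20)]
    # choose cover x pointing image up (world +x): x+ end = left,top ; y+ = image left
    ot=[(t,*a,l) for a,l in zip([tc[3],tc[0],tc[1],tc[2]],L)]
    sc=[(217,140.1),(259.25,147.6),(250.75,172.25),(207.6,163.5)]
    W=[px2w(s,*a,.02)for a in sc];print(np.round(W,3).tolist());print([px2w(t,*a,.02).round(3).tolist() for a in tc])
    x,r=fit(ot,[.4,-.3,.5]);print("cover top",x.round(4),np.degrees(x[2]));print(r.round(1).tolist())
    best=None
    for k in range(4):
        os=[(s,*sc[(i+k)%4],l) for i,l in enumerate(L)]
        for os in (os,[(s,*sc[(k-i)%4],l) for i,l in enumerate(L)]):
            xx,rr=fit(os,x);
            if best is None or abs(rr).sum()<abs(best[1]).sum() : best=(xx,rr,os)
    print("cover scene",best[0].round(4),best[1].round(1).tolist())
    x,r=fit(ot+best[2],x);print("both",x.round(4),r.round(1).tolist())
E
python3 fit.py
```

```text
jig [ 0.5285  0.0278 -0.1782] -10.21
[[-0.0, 0.0], [0.2, 0.4], [-0.2, -0.4], [0.1, 0.0], [0.1, -0.3], [-0.3, 0.3]]
jig [ 0.528   0.0292 -0.183 ] -10.49
[[-0.2, 0.0], [-0.1, 0.1], [-0.2, 0.6], [0.0, 0.0], [0.3, -0.4], [0.2, -0.4]]
jig [ 0.5282  0.0284 -0.1803] -10.33
[[-0.2, 0.1], [0.0, 0.6], [-0.5, -0.2], [-0.2, 0.0], [-0.1, -0.2], [-0.6, 0.4], [-0.4, -0.1], [-0.4, 0.1], [-0.6, 0.5], [-0.3, -0.2], [-0.0, -0.5], [-0.1, -0.6]]
[[0.507, -0.366, 0.02], [0.443, -0.268, 0.02], [0.519, -0.217, 0.02], [0.581, -0.316, 0.02]]
[[0.586, -0.315, 0.02], [0.51, -0.365, 0.02], [0.445, -0.269, 0.02], [0.521, -0.218, 0.02]]
cover top [ 0.5156 -0.2919  0.5905] 33.83139713908734
[[0.4, 0.1], [-0.2, 0.3], [-0.2, 0.1], [-0.0, -0.5]]
cover scene [ 0.5126 -0.2916  0.5818] [[-0.3, -0.6], [-0.1, 0.4], [0.7, 0.3], [-0.3, -0.0]]
both [ 0.5144 -0.2915  0.5875] [[0.3, 0.5], [-0.2, 0.8], [-0.3, 0.6], [-0.3, 0.0], [-0.7, -0.3], [-0.6, 0.9], [0.0, 0.7], [-0.8, 0.2]]
```

```bash
cat >> h.py <<'E'
from scipy.spatial.transform import Rotation as Ro
JIG=np.array([.5282,.0284]);JY=np.radians(-10.3)
def j2w(x,y):
    c,s=np.cos(JY),np.sin(JY);return JIG+np.array([c*x-s*y,s*x+c*y])/1e3
def w2j(p):
    c,s=np.cos(JY),np.sin(JY);d=np.asarray(p)[:2]-JIG;return np.array([c*d[0]+s*d[1],-s*d[0]+c*d[1]])*1e3
def go(xyz,yawdeg,n=""):
    st=read_state();R=Ro.from_rotvec(st["orientation"]);p=st["tool_pos"]
    y=np.radians(yawdeg);T=Ro.from_matrix(np.array([[np.cos(y),np.sin(y),0],[np.sin(y),-np.cos(y),0],[0,0,-1.]]))
    d=R.inv().apply(np.asarray(xyz)-p)/.5;r=(R.inv()*T).as_rotvec()/(np.pi/2)
    print(n,"shift",d.round(4).tolist(),"turn",r.round(4).tolist(),"rows>=",round(max(np.linalg.norm(d)*10,np.linalg.norm(r)*90/8.59),1))
def where():
    st=read_state();R=Ro.from_rotvec(st["orientation"]).as_matrix();f=st["force"]
    c,s=np.cos(JY),np.sin(JY)
    print("t",st["t"],"pos",st["tool_pos"].round(4),"jig",w2j(st["tool_pos"]).round(1),"yaw",np.degrees(np.arctan2(R[1,0],R[0,0])).round(2),"tilt",R[:2,2].round(4),"Fjig",np.round([c*f[0]+s*f[1],-s*f[0]+c*f[1],f[2]],1),"op",round(st["opening"],4))
E
python3 - <<'E'
from h import *
c=cam("top")
for n,u,v,z in[("drv tip",207,317,.01),("drv h0",242,300,.025),("drv h1",276,285,.025),("drv h1 far edge",272,282,.025),("vialA",200,272,.056),("vialB",238,208,.056)]:
    p=px2w(c,u,v,z);print(n,p.round(3),w2j(p).round(0))
where()
go([*j2w(-58,-6),.19],-10.3)
E
```

```text
drv tip [0.364 0.096 0.01 ] [-174.   37.]
drv h0 [0.402 0.016 0.025] [-122.  -35.]
drv h1 [ 0.435 -0.06   0.025] [ -76. -104.]
drv h1 far edge [ 0.442 -0.051  0.025] [-71. -94.]
vialA [0.463 0.107 0.056] [-79.  66.]
vialB [0.606 0.025 0.056] [77. 11.]
t 0.35 pos [ 0.1314 -0.5853  0.1926] jig [-280.7 -674.7] yaw 12.65 tilt [-0.      0.0004] Fjig [-0.5  1.   0.4] op 0.093
 shift [0.9316, -1.0579, 0.0056] turn [-0.0003, 0.0, 0.255] rows>= 14.1
```

Request:
jog_arm:
  motion: [0.32,0.47,-0.53,0,0,0,0.25,0.32,0.47,-0.53,0,0,0,0.25,0.32,0.47,-0.53,0,0,0,0.25,0.32,0.47,-0.53,0,0,0,0.25,0.32,0.47,-0.53,0,0,0,0.25,0.32,0.47,-0.53,0,0,0,0.25,0.32,0.47,-0.53,0,0,0,0.25,0.32,0.47,-0.53,0,0,0,0.25]
  grip_force: 20

```text
t: 1.15
tool_pos: [0.3049, -0.2712, 0.193]
orientation: [-3.129, 0.261, -0.002]
force: [-0.0, -0.6, -0.7]
opening: 0.0334
```

Run:
```python
from h import *
where()
go([*j2w(-58,-6),.12],-10.3)
```

```text
t 1.15 pos [ 0.3049 -0.2712  0.193 ] jig [-166.1 -334.7] yaw -9.55 tilt [0.0016 0.0011] Fjig [ 0.1 -0.5 -0.7] op 0.0334
 shift [0.2247, -0.6542, 0.1472] turn [-0.0009, -0.0009, 0.0084] rows>= 7.1
```

Request:
jog_arm:
  motion: [0.32,0.225,-0.654,0.1,0,0,0.008,0.32,0.225,-0.654,0.1,0,0,0.008,0.32,0.225,-0.654,0.1,0,0,0.008,0.32,0.225,-0.654,0.1,0,0,0.008,0.32,0.225,-0.654,0.147,0,0,0.008,0.32,0.225,-0.654,0.147,0,0,0.008,0.32,0.225,-0.654,0.147,0,0,0.008,0.32,0.225,-0.654,0.147,0,0,0.008]

```text
t: 1.95
tool_pos: [0.4705, 0.0364, 0.1181]
orientation: [-3.127, 0.275, 0.001]
force: [-0.5, -0.5, 1.0]
opening: 0.0299
```

Run:
```python
from h import *
where()
go([*j2w(-58,-6),.0155],-10.3)
c=cam("top");crop(c,180,190,290,290,7,"t3.png");c=cam("scene");crop(c,265,150,385,270,6,"s3.png")
```

```text
t 1.95 pos [0.4705 0.0364 0.1181] jig [-58.2  -2.5] yaw -10.05 tilt [-0.0006  0.0023] Fjig [-0.4 -0.6  1. ] op 0.0299
 shift [0.0006, 0.0075, 0.2053] turn [-0.0014, 0.0006, 0.0028] rows>= 2.1
```

View pics/s3.png

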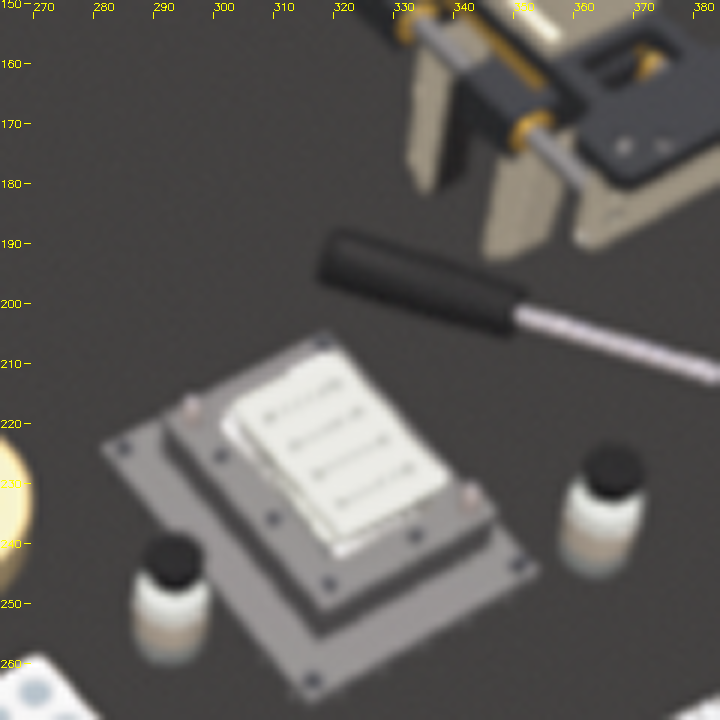

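View pics/t3.png

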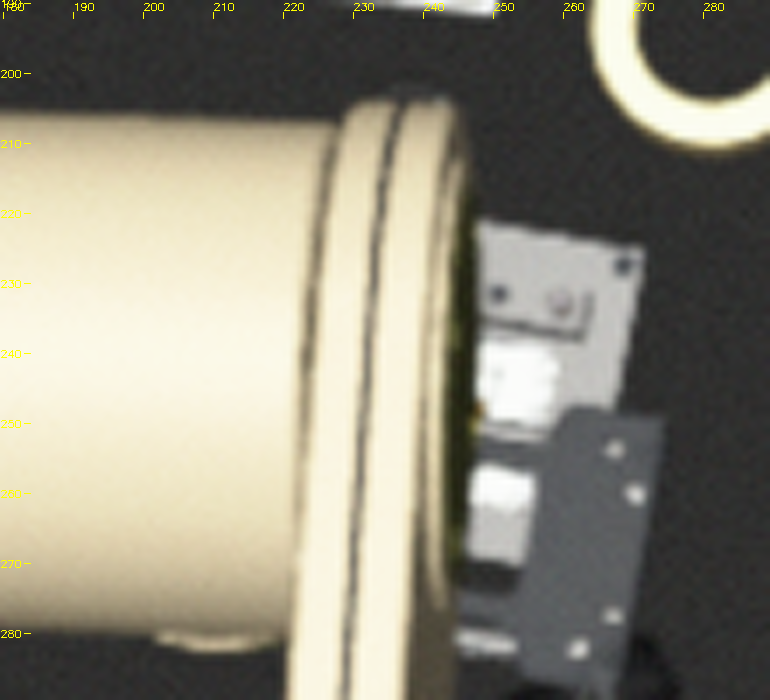

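Request:
jog_arm:
  motion: [0.32,0,0.007,0.1,-0.001,0,-0.003,0.32,0,0.007,0.17,-0.001,0,-0.003,0.32,0,0.007,0.2,-0.001,0,-0.003,0.32,0,0.007,0.204,-0.001,0,-0.003,0.32,0,0.007,0.204,-0.001,0,-0.003]

```text
t: 2.55
tool_pos: [0.4696, 0.0289, 0.018]
orientation: [3.129, -0.272, -0.0]
force: [-0.1, 0.6, 0.9]
opening: 0.0301
```

Run:
```python
from h import *
where()
go([*j2w(-35,-6),.0155],-10.3)
c=cam("scene");crop(c,265,150,385,270,6,"s4.png")
```

```text
t 2.55 pos [0.4696 0.0289 0.018 ] jig [-57.8 -10. ] yaw -9.92 tilt [-0.0001 -0.001 ] Fjig [-0.2  0.6  0.9] op 0.0301
 shift [0.0456, -0.0078, 0.005] turn [0.0006, -0.0, 0.0042] rows>= 0.5
```

View pics/s4.png

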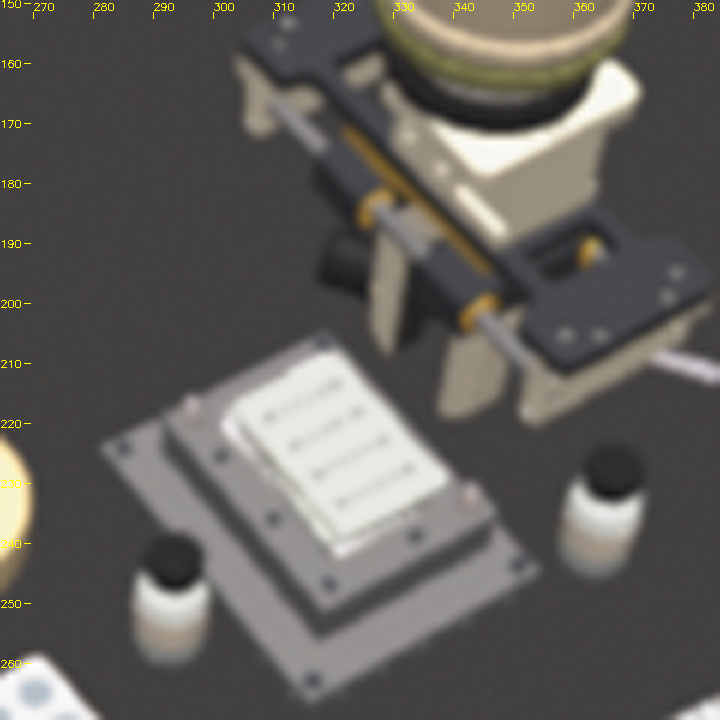

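Request:
jog_arm:
  motion: [0.32,0,-0.008,0.004,0,0,0.004,0.32,0.01,-0.008,0.004,0,0,0.004,0.32,0.02,-0.008,0.004,0,0,0.004,0.32,0.026,-0.008,0.004,0,0,0.004,0.32,0.032,-0.008,0.004,0,0,0.004,0.32,0.038,-0.008,0.004,0,0,0.004,0.32,0.038,-0.008,0.004,0,0,0.004]

```text
t: 3.3
tool_pos: [0.4901, 0.0297, 0.0168]
orientation: [3.128, -0.281, 0.003]
force: [-0.6, -0.5, 0.0]
opening: 0.0297
```

Run:
```python
from h import *
where()
go([*j2w(-35,-6),.0155],-10.3)
c=cam("scene");where();crop(c,265,150,385,270,6,"s5.png")
```

```text
t 3.3 pos [0.4901 0.0297 0.0168] jig [-37.7  -5.5] yaw -10.27 tilt [ 0.0016 -0.001 ] Fjig [-0.5 -0.6  0. ] op 0.0297
 shift [0.0053, 0.0009, 0.0027] turn [0.0004, -0.0011, 0.0003] rows>= 0.1
t 3.35 pos [0.4899 0.0298 0.0168] jig [-38.   -5.5] yaw -10.27 tilt [ 0.0013 -0.0009] Fjig [-0.9  0.6 -0.7] op 0.0298
```

View pics/s5.png

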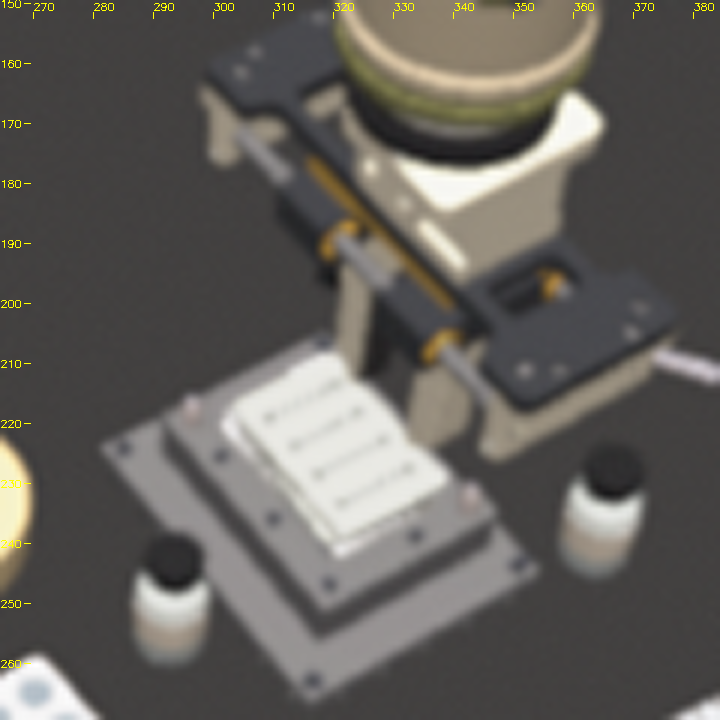

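Request:
jog_arm:
  motion: [0.32,0.003,0.001,0.002,0,0,0,0.32,0.006,0.001,0.002,0,0,0,0.32,0.009,0.001,0.002,0,0,0,0.32,0.009,0.001,0.002,0,0,0]

```text
t: 3.75
tool_pos: [0.4944, 0.0284, 0.0158]
orientation: [3.128, -0.281, 0.002]
force: [0.1, 0.5, -0.6]
opening: 0.0298
```

Run:
```python
from h import *
where()
c=cam("scene");where();crop(c,285,180,365,270,7,"s6.png")
```

```text
t 3.75 pos [0.4944 0.0284 0.0158] jig [-33.3  -6. ] yaw -10.27 tilt [ 0.0013 -0.001 ] Fjig [-0.   0.5 -0.6] op 0.0298
t 3.8 pos [0.4943 0.0284 0.0158] jig [-33.4  -6. ] yaw -10.27 tilt [ 0.0013 -0.001 ] Fjig [ 0.  -0.6 -1. ] op 0.0296
```

View pics/s6.png

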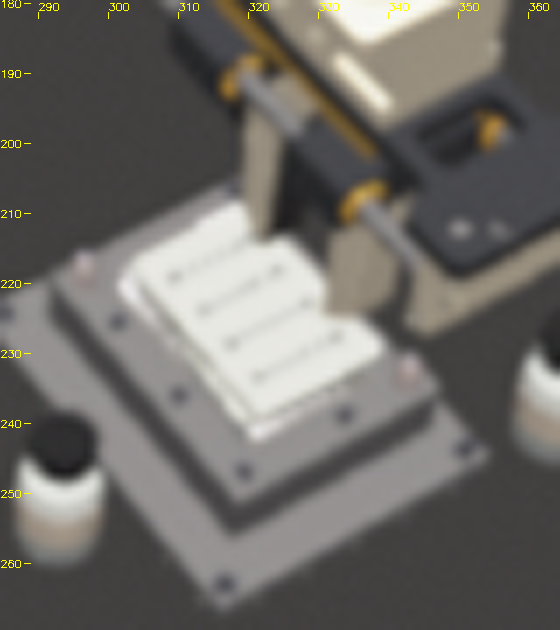

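Request:
jog_arm:
  motion: [0.32,0.001,0,0,0,0,0,0.32,0.002,0,0,0,0,0,0.32,0.003,0,0,0,0,0,0.32,0.004,0,0,0,0,0,0.32,0.004,0,0,0,0,0]

```text
t: 4.3
tool_pos: [0.4963, 0.0281, 0.0158]
orientation: [3.128, -0.281, 0.002]
force: [-0.8, 0.7, -0.2]
opening: 0.0294
```

Run:
```python
from h import *
where()
```

```text
t 4.3 pos [0.4963 0.0281 0.0158] jig [-31.3  -6. ] yaw -10.27 tilt [ 0.0013 -0.001 ] Fjig [-0.9  0.5 -0.2] op 0.0294
```

Request:
jog_arm:
  motion: [0.32,0.001,0,0,0,0,0,0.32,0.002,0,0,0,0,0,0.32,0.003,0,0,0,0,0,0.32,0.003,0,0,0,0,0]

```text
t: 4.7
tool_pos: [0.4979, 0.0278, 0.0158]
orientation: [3.128, -0.281, 0.002]
force: [0.2, -0.1, 0.1]
opening: 0.0297
```

Run:
```python
from h import *
where()
c=cam("scene");where();crop(c,285,180,365,270,7,"s7.png")
c=cam("top");crop(c,185,190,285,280,7,"t7.png")
```

```text
t 4.7 pos [0.4979 0.0278 0.0158] jig [-29.7  -6. ] yaw -10.27 tilt [ 0.0013 -0.001 ] Fjig [ 0.2 -0.1  0.1] op 0.0297
t 4.75 pos [0.4979 0.0278 0.0158] jig [-29.7  -6. ] yaw -10.27 tilt [ 0.0014 -0.001 ] Fjig [ 0.5  0.5 -0.3] op 0.0297
```

View pics/s7.png

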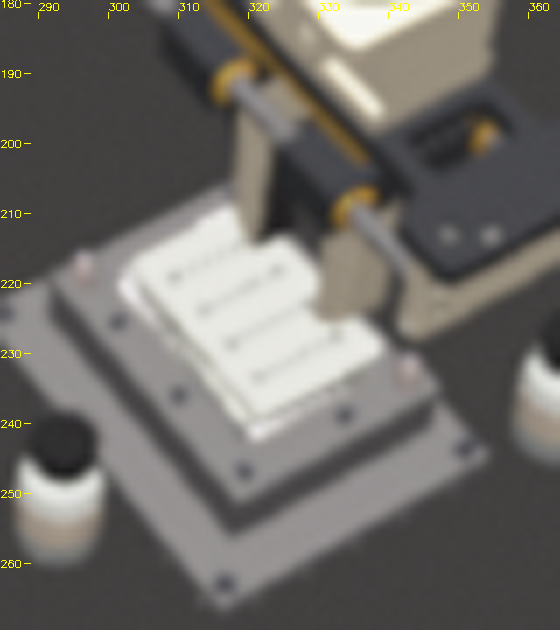

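View pics/t7.png

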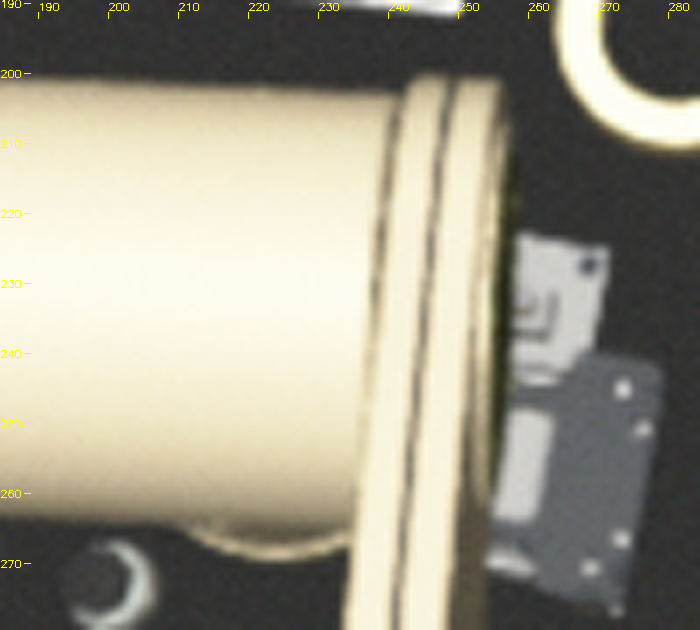

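Run:
```python
from h import *
c=cam("scene")
st=read_state();p=st["tool_pos"];R=Ro.from_rotvec(st["orientation"]).as_matrix()
pts=[]
for sy in(-1,1):
    for x in(-.0075,.0075):
        for y in(.0149,.0324): pts.append(w2px(c,p+R@[x,sy*y,0]))
for x in(-25,25):
    for y in(-37.5,37.5): pts.append(w2px(c,[*j2w(x,y),.036]))
crop(c,295,190,355,245,13,"s8.png",pts)
print(np.round(pts,1).tolist())
```

```text
[[333.0, 227.4], [337.6, 232.5], [328.0, 230.2], [332.5, 235.3], [325.4, 219.0], [321.0, 214.1], [320.4, 221.7], [316.0, 216.8], [317.9, 211.4], [337.4, 233.0], [300.7, 220.5], [319.9, 242.9]]
```

View pics/s8.png

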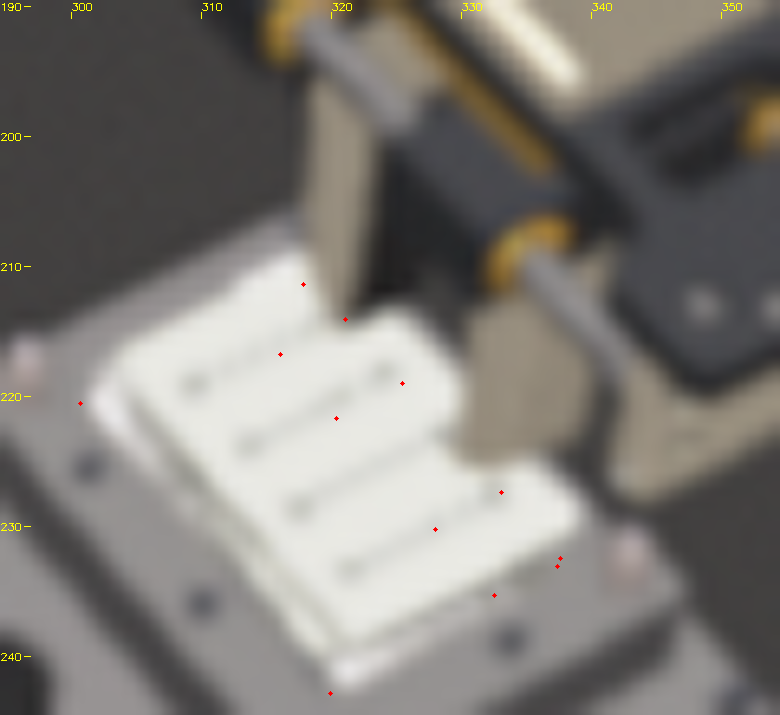

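Run:
```python
from h import *
c=cam("scene");t=cam("top")
def tips(p,yaw,op):
    y=np.radians(yaw);R=np.array([[np.cos(y),np.sin(y),0],[np.sin(y),-np.cos(y),0],[0,0,-1.]])
    return [w2px(c,np.array(p)+R@[x,sy*b,0]) for sy in(-1,1) for x in(-.0075,.0075) for b in(op/2,op/2+.0175)]
im=cv2.imread("pics/s4.png")
for z,col in((.018,(0,0,255)),(.04,(0,255,0))):
  for q in tips([.4696,.0289,z],-9.92,.03): cv2.circle(im,(int((q[0]-265+.5)*6),int((q[1]-150+.5)*6)),3,col,-1)
cv2.imwrite("pics/s4b.png",im)
im=cv2.imread("pics/s3.png")
for z,col in((.1181,(0,0,255)),(.14,(0,255,0))):
  for q in tips([.4705,.0364,z],-10.05,.03): cv2.circle(im,(int((q[0]-265+.5)*6),int((q[1]-150+.5)*6)),3,col,-1)
cv2.imwrite("pics/s3b.png",im)
```

```text
(no output)
```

View pics/s4b.png

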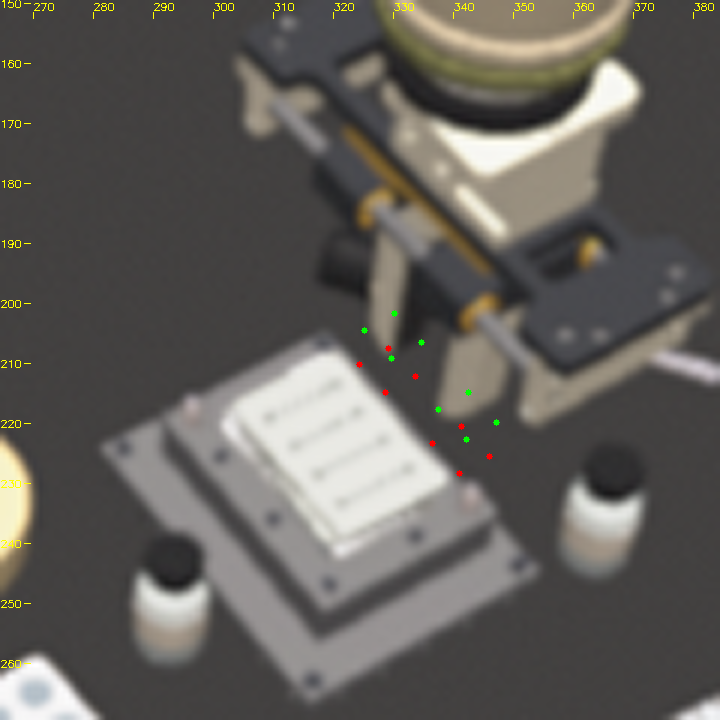

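View pics/s3b.png

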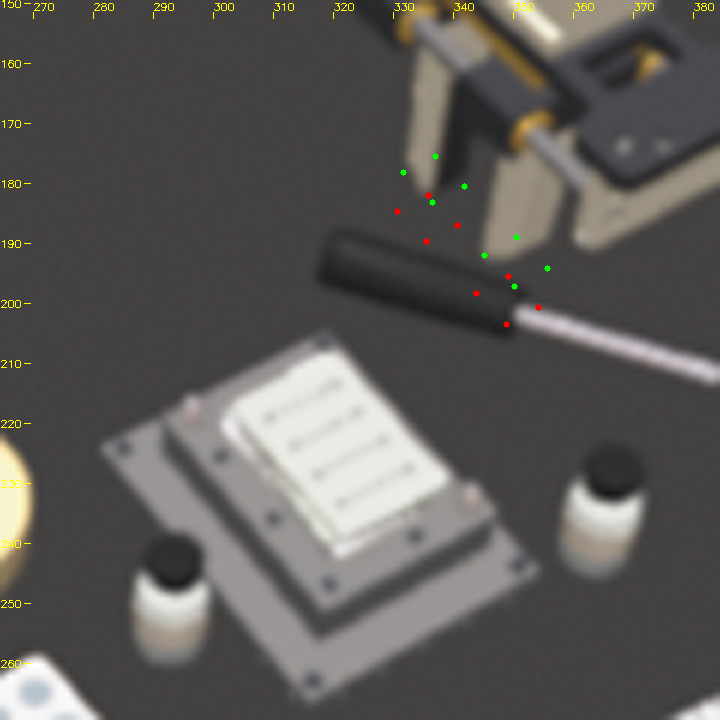

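Run:
```python
from h import *
a=cv2.imread("pics/s3.png");b=cv2.imread("pics/s4.png")
o=[]
for im in(a[:400,300:],b[:480,200:620]):
    o.append(cv2.resize((255*(np.clip(im/255.,0,.6)/.6)**.5).astype(np.uint8),(400,440)))
cv2.imwrite("pics/g.png",np.hstack(o))
c=cam("scene");print(w2px(c,[0,0,0]),w2px(c,[0.1,.1,0]))
```

```text
[436.29054074 126.63999727] [445.83263462 162.41954074]
```

View pics/g.png

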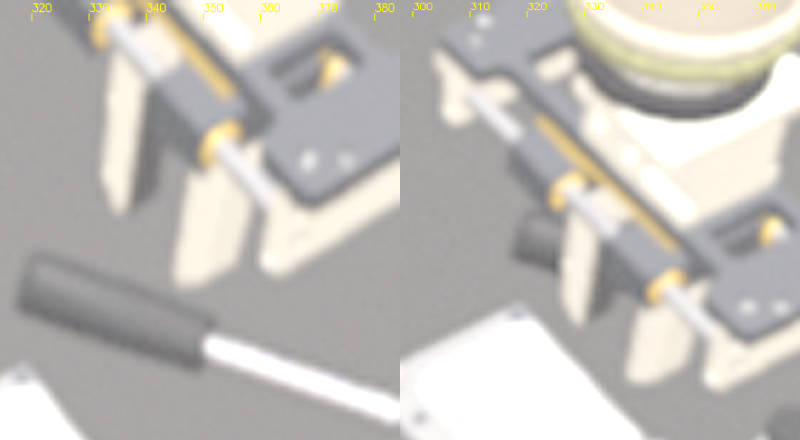

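Run:
```python
from h import *
t=cam("top");s=cam("scene")
p=np.array([.4705,.0364,.1181]);y=np.radians(-10.05);R=np.array([[np.cos(y),np.sin(y),0],[np.sin(y),-np.cos(y),0],[0,0,-1.]])
for h in(-.084,-.11,-.13):
    print(h,[w2px(t,p+R@[x,yy,h]).round(1).tolist() for x,yy in((.0375,.094),(-.0375,.094))],[w2px(s,p+R@[x,yy,h]).round(1).tolist() for x,yy in((.0375,-.094),(-.0375,-.094),(.0375,.094))])
```

```text
-0.084 [[275.7, 252.5], [268.7, 291.6]] [[362.6, 203.6], [391.1, 187.9], [306.3, 146.8]]
-0.11 [[275.5, 251.1], [268.2, 291.4]] [[364.7, 195.1], [393.7, 179.3], [307.1, 138.0]]
-0.13 [[275.2, 250.0], [267.8, 291.2]] [[366.3, 188.3], [395.9, 172.4], [307.8, 130.9]]
```

Run:
```python
from h import *
c=cam("scene");crop(c,285,130,385,250,6,"s9.png")
```

```text
(no output)
```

View pics/s9.png

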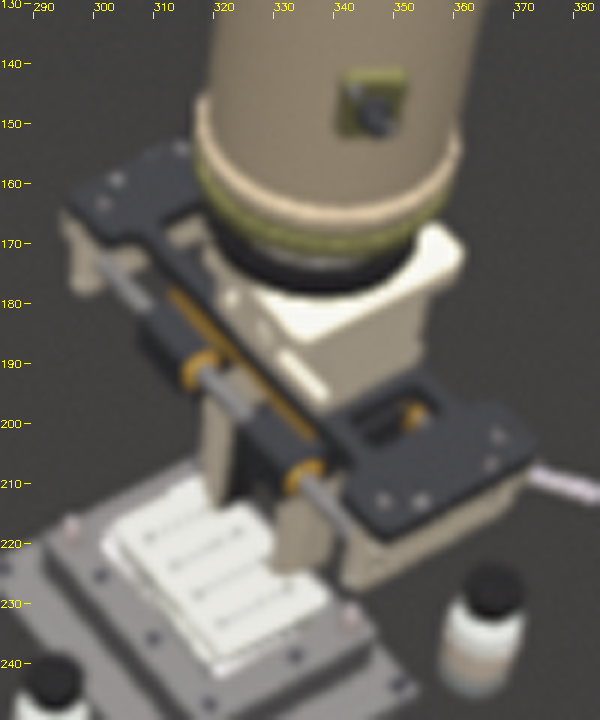

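Request:
jog_arm:
  motion: [0.32,-0.02,0,-0.01,0,0,0,0.32,-0.041,0,-0.01,0,0,0,0.32,-0.041,0,0,0,0,0,0.32,-0.041,0,0,0,0,0]

```text
t: 5.55
tool_pos: [0.4769, 0.0315, 0.0149]
orientation: [3.128, -0.281, 0.001]
force: [-0.1, -0.5, 0.7]
opening: 0.0299
```

Request:
jog_arm:
  motion: [0.32,0,0,0.002,0,0,0,0.32,0,0,0.004,0,0,0,0.32,0,0,0.006,0,0,0,0.32,0,0,0.006,0,0,0]

```text
t: 5.95
tool_pos: [0.4769, 0.0315, 0.0117]
orientation: [3.128, -0.281, 0.0]
force: [0.1, 0.3, -0.1]
opening: 0.0299
```

Run:
```python
from h import *
where()
```

```text
t 5.95 pos [0.4769 0.0315 0.0117] jig [-51.   -6.2] yaw -10.26 tilt [ 0.0002 -0.001 ] Fjig [ 0.1  0.4 -0.1] op 0.0299
```

Request:
jog_arm:
  motion: [0.32,0,0,0.004,0,0,0,0.32,0,0,0.008,0,0,0,0.32,0,0,0.012,0,0,0,0.32,0,0,0.016,0,0,0,0.32,0,0,0.016,0,0,0]

```text
t: 6.45
tool_pos: [0.4766, 0.0315, 0.0033]
orientation: [3.128, -0.281, -0.001]
force: [-0.4, 0.5, 0.5]
opening: 0.0298
```

Run:
```python
from h import *
where()
c=cam("scene");crop(c,285,150,385,250,7,"s10.png")
```

```text
t 6.45 pos [0.4766 0.0315 0.0033] jig [-51.4  -6.2] yaw -10.27 tilt [-0.0005 -0.0009] Fjig [-0.5  0.4  0.5] op 0.0298
```

View pics/s10.png

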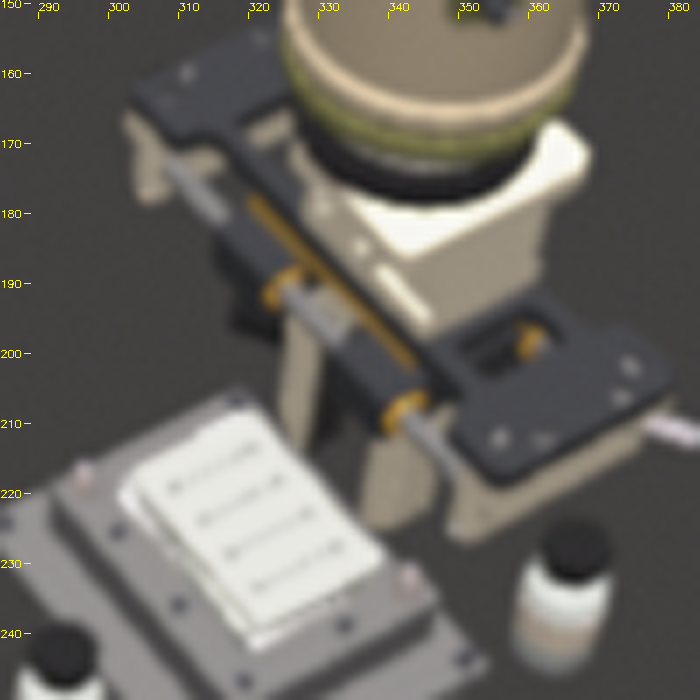

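```bash
cat > tipfit.py <<'E'
from h import *
s=cam("scene")
st=read_state();p=st["tool_pos"];R=Ro.from_rotvec(st["orientation"]).as_matrix()
for dz in(0,.01,.02,.025):
    print(dz,[w2px(s,p+[0,0,dz]+R@[x,yy,0]).round(1).tolist() for x,yy in((.0075,-.015),(.0075,-.02),(.01,-.015),(-.01,-.02),(.0075,.015),(.0075,.02))])
E
python3 tipfit.py; python3 -c "
from h import *
c=cam('scene');crop(c,315,190,355,235,16,'s11.png')"
```

```text
0 [[334.6, 229.3], [335.9, 230.7], [333.8, 229.7], [341.6, 227.5], [327.0, 220.8], [325.7, 219.4]]
0.01 [[335.0, 226.8], [336.3, 228.2], [334.2, 227.3], [342.2, 225.0], [327.4, 218.3], [326.1, 216.9]]
0.02 [[335.5, 224.3], [336.8, 225.7], [334.7, 224.7], [342.7, 222.5], [327.8, 215.8], [326.5, 214.4]]
0.025 [[335.8, 223.0], [337.1, 224.4], [334.9, 223.5], [342.9, 221.2], [328.0, 214.5], [326.7, 213.1]]
```

View pics/s11.png

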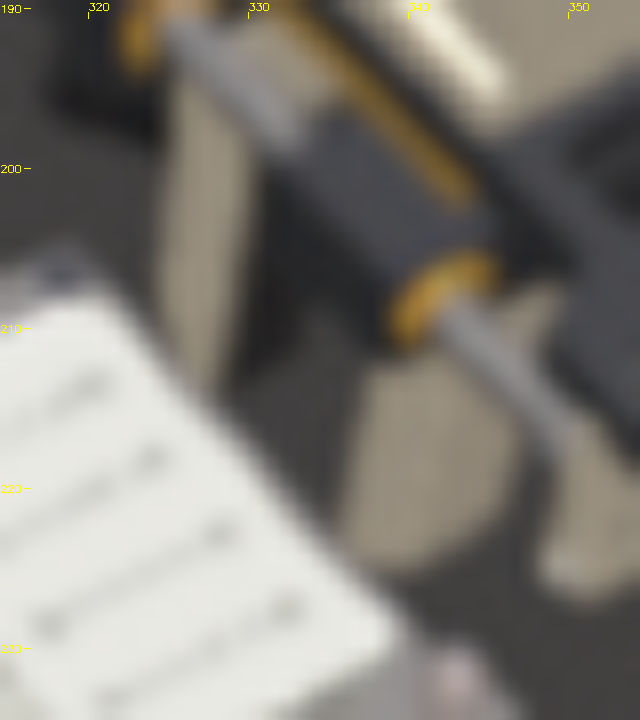

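Request:
jog_arm:
  motion: [0.32,0.003,0,0.004,0,0,0,0.32,0.006,0,0.008,0,0,0,0.32,0.006,0,0.012,0,0,0,0.32,0.006,0,0.015,0,0,0,0.32,0.006,0,0.017,0,0,0,0.32,0.006,0,0.017,0,0,0]

```text
t: 7.2
tool_pos: [0.4796, 0.0309, -0.0051]
orientation: [3.128, -0.281, -0.0]
force: [-0.7, -0.3, -0.2]
opening: 0.0298
```

Request:
jog_arm:
  motion: [0.32,0,0,0.001,0,0,0,0.32,0,0,0.003,0,0,0,0.32,0,0,0.004,0,0,0,0.32,0,0,0.005,0,0,0]

```text
t: 7.6
tool_pos: [0.4796, 0.031, -0.0076]
orientation: [3.128, -0.281, -0.0]
force: [0.7, -0.7, -0.3]
opening: 0.0298
```

```bash
python3 - <<'E'
from h import *
where()
c=cam("scene");crop(c,285,150,385,250,7,"s12.png")
E
python3 tipfit.py
```

```text
t 7.6 pos [ 0.4796  0.031  -0.0076] jig [-48.3  -6.2] yaw -10.26 tilt [-0.0003 -0.0009] Fjig [ 0.8 -0.5 -0.3] op 0.0298
0 [[333.1, 232.5], [334.4, 233.9], [332.3, 233.0], [340.1, 230.7], [325.6, 224.1], [324.3, 222.7]]
0.01 [[333.6, 230.1], [334.9, 231.5], [332.8, 230.5], [340.6, 228.3], [326.0, 221.6], [324.7, 220.2]]
0.02 [[334.0, 227.6], [335.3, 229.0], [333.2, 228.1], [341.2, 225.8], [326.4, 219.1], [325.1, 217.7]]
0.025 [[334.3, 226.4], [335.6, 227.8], [333.4, 226.8], [341.4, 224.5], [326.6, 217.9], [325.3, 216.5]]
```

View pics/s12.png

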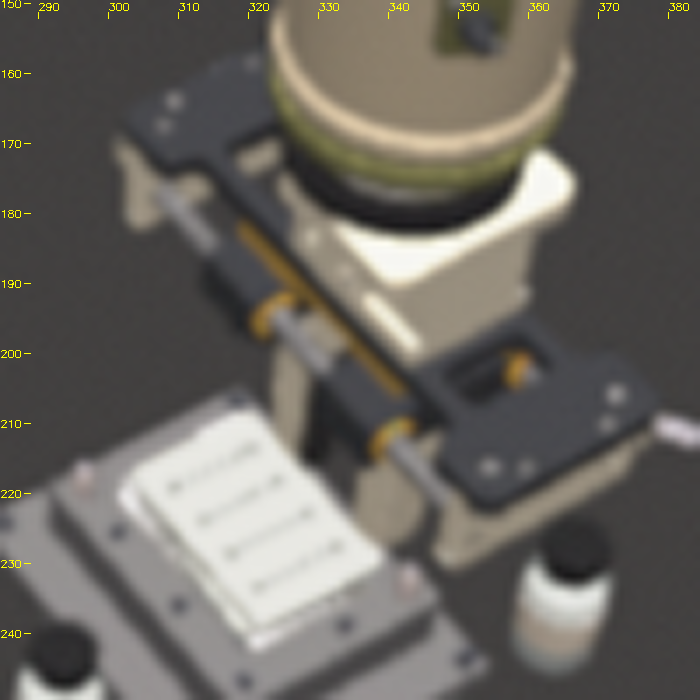

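Run:
```python
from h import *
s=cam("scene")
st=read_state();p=st["tool_pos"];R=Ro.from_rotvec(st["orientation"]).as_matrix()
for dz in(0,.02):
  print([w2px(s,p+[0,0,dz]+R@[x,-.094,-.084]).round(1).tolist() for x in(.0375,-.0375)])
where()
```

```text
[[348.7, 241.0], [375.1, 225.9]]
[[350.0, 235.7], [376.7, 220.4]]
t 7.75 pos [ 0.4796  0.0309 -0.0076] jig [-48.3  -6.2] yaw -10.27 tilt [-0.0003 -0.0009] Fjig [-0.2  0.2 -0.5] op 0.0298
```

Request:
jog_arm:
  motion: [0.32,0,0,0.002,0,0,0,0.32,0,0,0.003,0,0,0,0.32,0,0,0.004,0,0,0,0.32,0,0,0.004,0,0,0]

```text
t: 8.15
tool_pos: [0.4795, 0.031, -0.0097]
orientation: [3.128, -0.281, -0.001]
force: [0.3, 0.6, -0.7]
opening: 0.0298
```

Request:
jog_arm:
  motion: [0.32,0,0,0.002,0,0,0,0.32,0,0,0.004,0,0,0,0.32,0,0,0.006,0,0,0,0.32,0,0,0.006,0,0,0]

```text
t: 8.55
tool_pos: [0.4793, 0.0309, -0.0129]
orientation: [3.128, -0.281, -0.001]
force: [0.2, 0.6, 0.6]
opening: 0.0302
```

```bash
python3 - <<'E'
from h import *
where()
c=cam("scene");crop(c,315,190,355,240,14,"s13.png")
E
python3 tipfit.py
```

```text
t 8.55 pos [ 0.4793  0.0309 -0.0129] jig [-48.5  -6.2] yaw -10.27 tilt [-0.0009 -0.0009] Fjig [0.1 0.6 0.6] op 0.0302
0 [[332.9, 233.7], [334.2, 235.2], [332.1, 234.2], [339.9, 231.9], [325.4, 225.3], [324.2, 223.9]]
0.01 [[333.4, 231.3], [334.7, 232.7], [332.6, 231.8], [340.4, 229.5], [325.8, 222.9], [324.6, 221.5]]
0.02 [[333.8, 228.9], [335.1, 230.3], [333.0, 229.3], [340.9, 227.1], [326.2, 220.4], [325.0, 219.0]]
0.025 [[334.1, 227.6], [335.4, 229.0], [333.2, 228.1], [341.2, 225.8], [326.4, 219.1], [325.2, 217.7]]
```

View pics/s13.png

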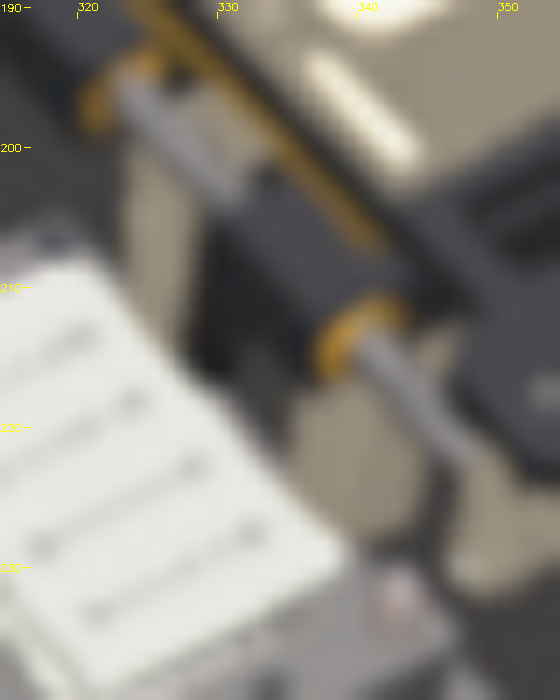

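Request:
jog_arm:
  motion: [0.32,0,0,0.002,0,0,0,0.32,0,0,0.003,0,0,0,0.32,0,0,0.004,0,0,0,0.32,0,0,0.004,0,0,0]

```text
t: 9.05
tool_pos: [0.4797, 0.0309, -0.0136]
orientation: [3.128, -0.281, -0.001]
force: [-6.1, -0.1, 13.9]
opening: 0.0298
```

Request:
jog_arm:
  motion: [0.32,0,0,0.002,0,0,0,0.32,0,0,0.003,0,0,0,0.32,0,0,0.004,0,0,0,0.32,0,0,0.004,0,0,0]

```text
t: 9.45
tool_pos: [0.4798, 0.0309, -0.0136]
orientation: [3.128, -0.28, -0.002]
force: [-12.6, -0.4, 23.6]
opening: 0.0293
```

Request:
jog_arm:
  motion: [0.32,0,0,-0.007,0,0,0,0.32,0,0,-0.007,0,0,0,0.32,0.006,0,-0.007,0,0,0,0.32,0.012,0,-0.007,0,0,0,0.32,0.016,0,-0.007,0,0,0,0.32,0.016,0,-0.007,0,0,0]

```text
t: 10.05
tool_pos: [0.4879, 0.0294, -0.0104]
orientation: [3.128, -0.281, -0.002]
force: [0.6, 0.1, -0.5]
opening: 0.0298
```

Run:
```python
from h import *
where()
c=cam("scene");crop(c,285,150,385,250,7,"s14.png")
```

```text
t 10.05 pos [ 0.4879  0.0294 -0.0104] jig [-39.9  -6.2] yaw -10.26 tilt [-0.0014 -0.0011] Fjig [ 0.5  0.2 -0.5] op 0.0298
```

View pics/s14.png

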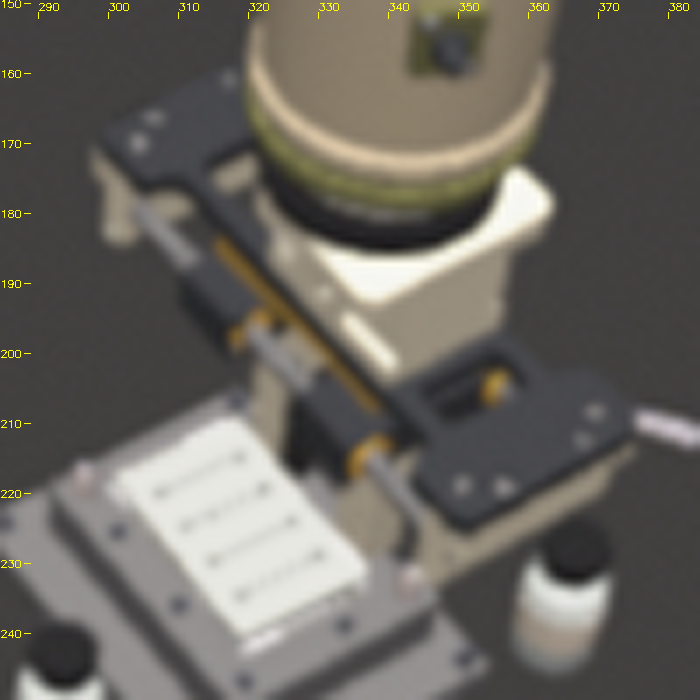

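Request:
jog_arm:
  motion: [0.32,0.002,0,0,0,0,0,0.32,0.004,0,0,0,0,0,0.32,0.006,0,0,0,0,0,0.32,0.006,0,0,0,0,0]

```text
t: 10.5
tool_pos: [0.4907, 0.0289, -0.0104]
orientation: [3.128, -0.281, -0.002]
force: [-0.3, 0.8, 0.5]
opening: 0.0298
```

Request:
jog_arm:
  motion: [0.32,0.001,0,0,0,0,0,0.32,0.002,0,0,0,0,0,0.32,0.003,0,0,0,0,0,0.32,0.003,0,0,0,0,0]

```text
t: 10.9
tool_pos: [0.4921, 0.0286, -0.0105]
orientation: [3.128, -0.281, -0.003]
force: [-2.3, -0.5, 0.5]
opening: 0.0299
```

Run:
```python
from h import *
where()
c=cam("scene");crop(c,285,180,365,260,8,"s15.png")
```

```text
t 10.9 pos [ 0.4921  0.0286 -0.0105] jig [-35.5  -6.2] yaw -10.26 tilt [-0.0017 -0.0011] Fjig [-2.2 -0.9  0.5] op 0.0299
```

View pics/s15.png

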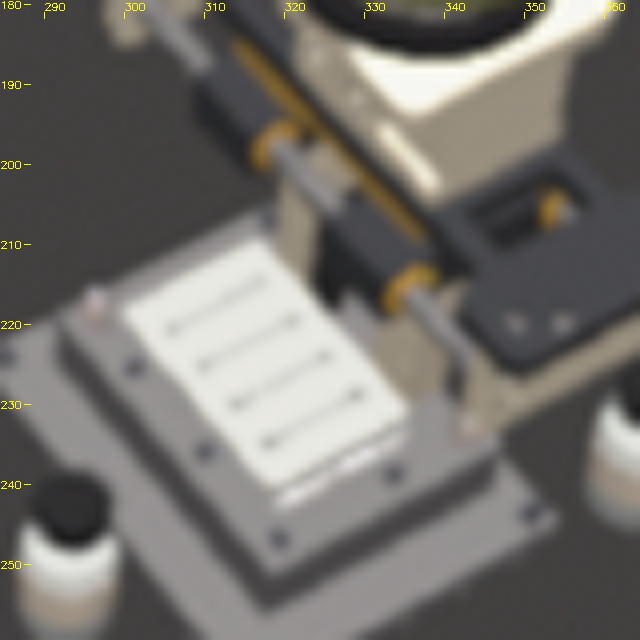

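Request:
jog_arm:
  motion: [0.32,0.002,0,0,0,0,0,0.32,0.003,0,0,0,0,0,0.32,0.003,0,0,0,0,0]

```text
t: 11.25
tool_pos: [0.4921, 0.0287, -0.0109]
orientation: [3.128, -0.281, -0.007]
force: [-8.2, 2.1, 2.9]
opening: 0.0303
```

Run:
```python
from h import *
where()
```

```text
t 11.25 pos [ 0.4921  0.0287 -0.0109] jig [-35.6  -6.2] yaw -10.26 tilt [-0.0048 -0.0006] Fjig [-8.4  0.6  2.9] op 0.0303
```

Request:
jog_arm:
  motion: [0.32,-0.01,0,0,0,0,0,0.32,-0.028,0,0,0,0,0,0.32,-0.028,0,0,0,0,0,0.32,-0.028,0,-0.1,0,0,0,0.16,-0.028,0,-0.13,0,0,0]

```text
t: 11.75
tool_pos: [0.4808, 0.0311, 0.058]
orientation: [3.128, -0.281, 0.0]
force: [0.7, 0.1, 0.4]
opening: 0.0254
```

Run:
```python
from h import *
where()
go([*j2w(-5,-64),.055],79.7)
c=cam("scene");crop(c,285,180,365,260,8,"s16.png")
```

```text
t 11.75 pos [0.4808 0.0311 0.058 ] jig [-47.1  -5.8] yaw -10.25 tilt [ 0.0001 -0.0009] Fjig [0.7 0.2 0.4] op 0.0254
 shift [0.0842, 0.1165, 0.0061] turn [0.0005, 0.0003, -0.9995] rows>= 10.5
```

View pics/s16.png

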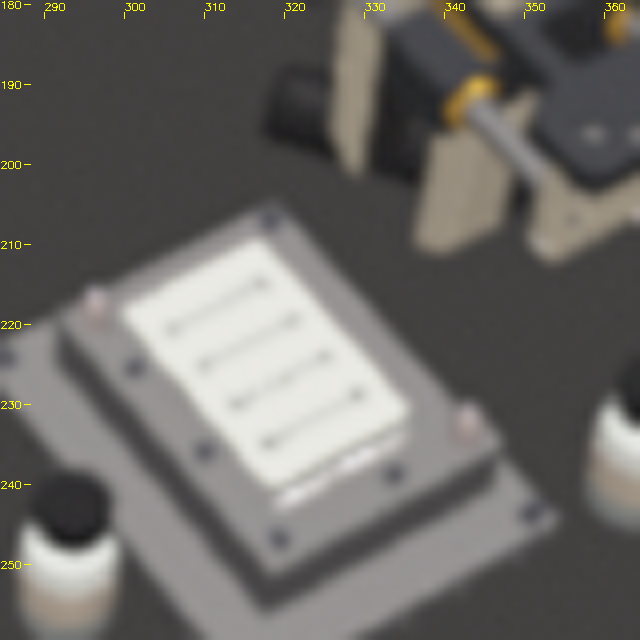

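Request:
jog_arm:
  motion: [0.16,0.02,0.03,0,0,0,-0.1,0.16,0.04,0.06,0,0,0,-0.2,0.16,0.06,0.08,0,0,0,-0.3,0.16,0.084,0.1,0,0,0,-0.4,0.16,0.084,0.117,0,0,0,-0.5,0.16,0.084,0.117,0,0,0,-0.6,0.16,0.084,0.117,0,0,0,-0.7,0.16,0.084,0.117,0,0,0,-0.8]

```text
t: 12.6
tool_pos: [0.513, -0.0341, 0.0593]
orientation: [2.735, 1.542, 0.003]
force: [0.5, 0.8, 0.5]
opening: 0.0152
```

Run:
```python
from h import *
where()
go([*j2w(-5,-64),-.010],79.7)
```

```text
t 12.6 pos [ 0.513  -0.0341  0.0593] jig [ -3.8 -64.2] yaw 58.83 tilt [ 0.0031 -0.001 ] Fjig [0.3 0.9 0.5] op 0.0152
 shift [-0.0006, -0.0029, 0.1386] turn [0.0021, -0.0001, -0.2319] rows>= 2.4
```

Request:
jog_arm:
  motion: [0.16,0,-0.003,0,0.002,0,-0.09,0.16,0,-0.003,0,0.002,0,-0.18,0.16,0,-0.003,0,0.002,0,-0.232,0.16,0,-0.003,0.04,0.002,0,-0.232,0.16,0,-0.003,0.09,0.002,0,-0.232,0.16,0,-0.003,0.13,0.002,0,-0.232,0.16,0,-0.003,0.137,0.002,0,-0.232,0.16,0,-0.003,0.137,0.002,0,-0.232]

```text
t: 13.4
tool_pos: [0.5111, -0.0333, -0.01]
orientation: [-2.411, -2.012, 0.002]
force: [1.6, -0.3, 0.2]
opening: 0.0148
```

Run:
```python
from h import *
where()
go([*j2w(-5,-52),-.0105],79.7)
c=cam("scene");crop(c,275,160,375,260,7,"s17.png")
```

```text
t 13.4 pos [ 0.5111 -0.0333 -0.01  ] jig [ -5.8 -63.7] yaw 79.71 tilt [-0.0017  0.0003] Fjig [1.7 0.  0.2] op 0.0148
 shift [0.0235, 0.0017, 0.0011] turn [-0.0011, -0.0, 0.0001] rows>= 0.2
```

View pics/s17.png

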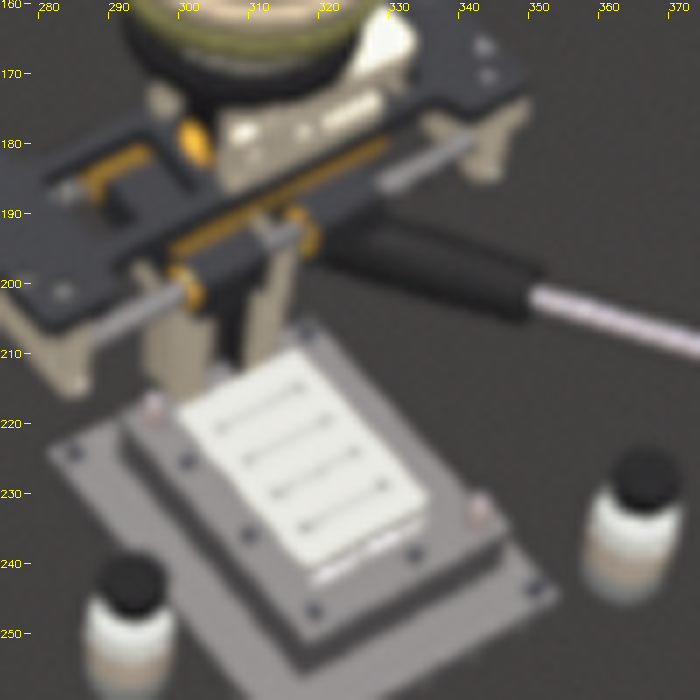

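Request:
jog_arm:
  motion: [0.16,0.008,0,0,0,0,0,0.16,0.014,0,0,0,0,0,0.16,0.018,0,0,0,0,0,0.16,0.022,0,0,0,0,0,0.16,0.026,0,0,0,0,0,0.16,0.026,0,0,0,0,0]

```text
t: 14.05
tool_pos: [0.5145, -0.0203, -0.0088]
orientation: [2.411, 2.013, 0.001]
force: [-0.9, -0.7, -0.1]
opening: 0.0151
```

Run:
```python
from h import *
where()
c=cam("scene");crop(c,285,180,365,260,8,"s18.png")
```

```text
t 14.05 pos [ 0.5145 -0.0203 -0.0088] jig [ -4.8 -50.4] yaw 79.72 tilt [0.0003 0.0001] Fjig [-0.8 -0.8 -0.1] op 0.0151
```

View pics/s18.png

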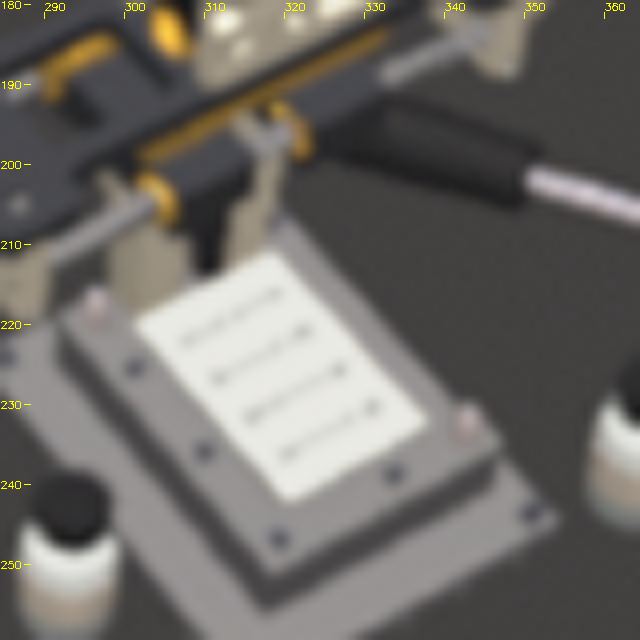

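Request:
jog_arm:
  motion: [0.16,0.002,0,0.002,0,0,0,0.16,0.004,0,0.002,0,0,0,0.16,0.005,0,0.002,0,0,0,0.16,0.006,0,0.002,0,0,0,0.16,0.006,0,0.002,0,0,0]

```text
t: 14.6
tool_pos: [0.5148, -0.0174, -0.01]
orientation: [-2.411, -2.013, -0.0]
force: [-0.8, 0.7, 0.2]
opening: 0.0147
```

Run:
```python
from h import *
where()
```

```text
t 14.6 pos [ 0.5148 -0.0174 -0.01  ] jig [ -5.  -47.5] yaw 79.72 tilt [0.     0.0002] Fjig [-0.9  0.5  0.2] op 0.0147
```

Request:
jog_arm:
  motion: [0.16,0.001,0,0,0,0,0,0.16,0.002,0,0,0,0,0,0.16,0.003,0,0,0,0,0,0.16,0.003,0,0,0,0,0]

```text
t: 15.0
tool_pos: [0.5147, -0.017, -0.01]
orientation: [2.411, 2.013, -0.002]
force: [-2.6, -6.3, 1.9]
opening: 0.0148
```

Run:
```python
from h import *
where()
```

```text
t 15.0 pos [ 0.5147 -0.017  -0.01  ] jig [ -5.2 -47.1] yaw 79.72 tilt [-0.0008 -0.0015] Fjig [-1.4 -6.6  1.9] op 0.0148
```

Request:
jog_arm:
  motion: [0.16,0.003,0,0,0,0,0,0.16,0.0035,0,0,0,0,0,0.16,0.0035,0,0,0,0,0]

```text
t: 15.3
tool_pos: [0.5146, -0.0171, -0.0099]
orientation: [2.41, 2.012, -0.006]
force: [-3.3, -10.2, 2.7]
opening: 0.0149
```

Run:
```python
from h import *
where()
```

```text
t 15.3 pos [ 0.5146 -0.0171 -0.0099] jig [ -5.2 -47.2] yaw 79.71 tilt [-0.0017 -0.0041] Fjig [ -1.4 -10.6   2.7] op 0.0149
```

Request:
jog_arm:
  motion: [0.16,-0.01,0,0,0,0,0,0.16,-0.028,0,0,0,0,0,0.16,-0.028,0,0,0,0,0,0.16,-0.028,0,-0.1,0,0,0,0.32,-0.028,0,-0.13,0,0,0]

```text
t: 15.8
tool_pos: [0.5145, -0.0308, 0.059]
orientation: [2.408, 2.01, -0.001]
force: [1.7, -0.0, 1.0]
opening: 0.019
```

Run:
```python
from h import *
where()
go([*j2w(-50,-4),.055],-10.3)
c=cam("scene");crop(c,285,190,365,260,9,"s19.png")
```

```text
t 15.8 pos [ 0.5145 -0.0308  0.059 ] jig [ -2.9 -60.7] yaw 79.69 tilt [ 0.003  -0.0043] Fjig [1.6 0.3 1. ] op 0.019
 shift [0.1135, -0.0943, 0.0073] turn [0.0037, -0.0, 0.9999] rows>= 10.5
```

View pics/s19.png

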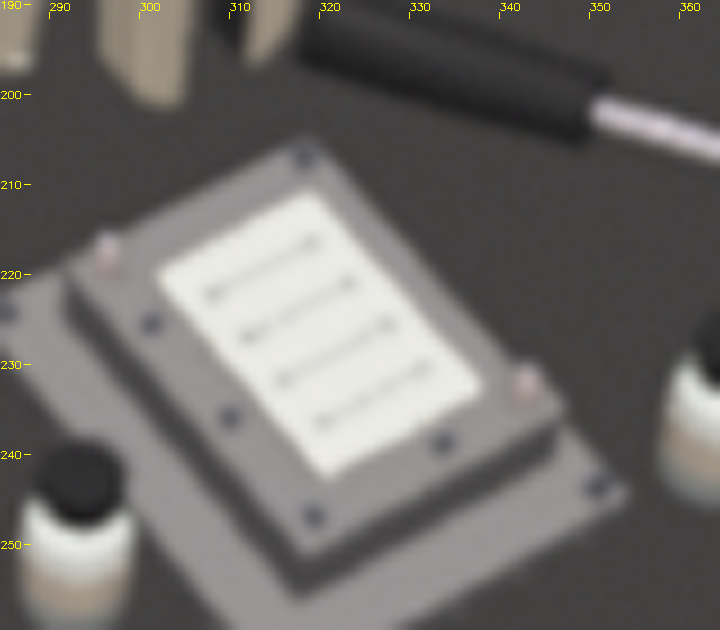

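Request:
jog_arm:
  motion: [0.32,0.015,-0.015,0,0,0,0.1,0.32,0.03,-0.03,0,0,0,0.2,0.32,0.045,-0.045,0,0,0,0.3,0.32,0.06,-0.06,0,0,0,0.4,0.32,0.08,-0.075,0,0,0,0.5,0.32,0.1,-0.094,0,0,0,0.6,0.32,0.113,-0.094,0,0,0,0.7,0.32,0.113,-0.094,0,0,0,0.8]

```text
t: 16.65
tool_pos: [0.4796, 0.034, 0.0598]
orientation: [3.123, 0.291, 0.009]
force: [0.3, -0.1, 0.3]
opening: 0.0296
```

Run:
```python
from h import *
where()
go([*j2w(-50,-4),-.0100],-10.3)
```

```text
t 16.65 pos [0.4796 0.034  0.0598] jig [-48.8  -3.2] yaw 10.66 tilt [ 0.0062 -0.0043] Fjig [ 0.3 -0.   0.3] op 0.0296
 shift [-0.0035, -0.0001, 0.1395] turn [0.0028, -0.004, 0.2329] rows>= 2.4
```

Request:
jog_arm:
  motion: [0.32,-0.003,0,0,0.003,-0.004,0.09,0.32,-0.003,0,0,0.003,-0.004,0.18,0.32,-0.003,0,0.03,0.003,-0.004,0.233,0.32,-0.003,0,0.09,0.003,-0.004,0.233,0.32,-0.003,0,0.13,0.003,-0.004,0.233,0.32,-0.003,0,0.1385,0.003,-0.004,0.233,0.32,-0.003,0,0.1385,0.003,-0.004,0.233]

```text
t: 17.35
tool_pos: [0.4777, 0.0335, -0.0103]
orientation: [-3.129, 0.282, 0.003]
force: [0.0, 0.8, 0.5]
opening: 0.0297
```

Run:
```python
from h import *
where()
go([*j2w(-37,-4),-.0100],-10.3)
```

```text
t 17.35 pos [ 0.4777  0.0335 -0.0103] jig [-50.7  -4. ] yaw -10.3 tilt [-0.0019  0.0006] Fjig [-0.1  0.7  0.5] op 0.0297
 shift [0.0273, 0.0001, -0.0006] turn [-0.0001, 0.0013, -0.0] rows>= 0.3
```

Request:
jog_arm:
  motion: [0.32,0.012,0,0,0,0.001,0,0.32,0.024,0,0,0,0.001,0,0.32,0.028,0,0,0,0.001,0,0.32,0.031,0,0,0,0.001,0,0.32,0.033,0,0,0,0.001,0,0.32,0.0335,0,0,0,0.001,0,0.32,0.0335,0,0,0,0.001,0]

```text
t: 18.05
tool_pos: [0.4926, 0.0309, -0.0105]
orientation: [-3.128, 0.282, 0.006]
force: [-8.4, 1.6, 5.2]
opening: 0.0298
```

Run:
```python
from h import *
where()
```

```text
t 18.05 pos [ 0.4926  0.0309 -0.0105] jig [-35.4  -3.9] yaw -10.31 tilt [-0.0036  0.0009] Fjig [-8.5  0.   5.2] op 0.0298
```

Request:
jog_arm:
  motion: [0.32,-0.012,0,0,0,0,0,0.32,-0.028,0,0,0,0,0,0.32,-0.028,0,0,0,0,0,0.6,-0.028,0,-0.1,0,0,0,0.6,-0.028,0,-0.2,0,0,0]

```text
t: 18.55
tool_pos: [0.4772, 0.0333, 0.0891]
orientation: [-3.129, 0.282, 0.012]
force: [1.0, -0.5, 1.3]
opening: 0.0408
```

Run:
```python
from h import *
where()
go([.5145,-.2915,.09],33.7)
```

```text
t 18.55 pos [0.4772 0.0333 0.0891] jig [-51.1  -4.3] yaw -10.31 tilt [-0.0078  0.001 ] Fjig [ 1.1 -0.3  1.3] op 0.0408
 shift [0.1896, 0.6258, -0.003] turn [-0.0016, 0.0049, -0.489] rows>= 6.5
```

Request:
jog_arm:
  motion: [0.6,0.03,0.09,-0.003,-0.001,0.005,-0.09,0.6,0.06,0.18,-0.003,-0.001,0.005,-0.18,0.6,0.09,0.27,-0.003,-0.001,0.005,-0.27,0.6,0.12,0.36,-0.003,-0.001,0.005,-0.36,0.6,0.15,0.45,-0.003,-0.001,0.005,-0.45,0.6,0.17,0.54,-0.003,-0.001,0.005,-0.489,0.6,0.19,0.626,-0.003,-0.001,0.005,-0.489,0.6,0.19,0.626,-0.003,-0.001,0.005,-0.489]

```text
t: 19.35
tool_pos: [0.5142, -0.2977, 0.0901]
orientation: [3.007, 0.903, 0.0]
force: [0.3, -0.2, -0.2]
opening: 0.0557
```

Run:
```python
from h import *
where()
go([.5145,-.2915,.05],33.7)
c=cam("top");crop(c,190,200,290,280,8,"t20.png")
d=cam("scene");crop(d,195,80,275,180,6,"s20.png");crop(d,285,195,355,260,10,"s20b.png")
```

```text
t 19.35 pos [ 0.5142 -0.2977  0.0901] jig [  44.5 -323.4] yaw 33.43 tilt [ 0.0008 -0.0017] Fjig [ 0.3 -0.2 -0.2] op 0.0557
 shift [0.0074, -0.0102, 0.0803] turn [0.0012, 0.0002, -0.003] rows>= 0.8
```

View pics/t20.png

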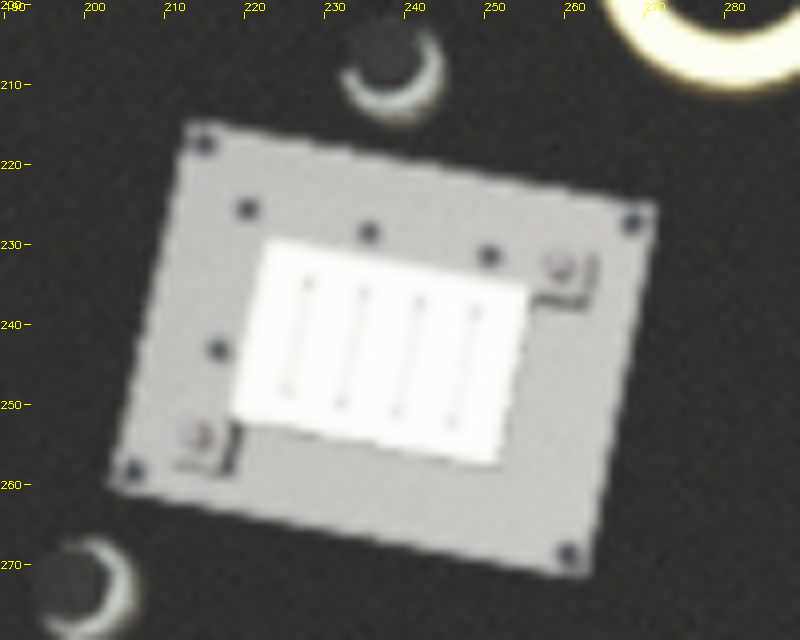

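View pics/s20.png

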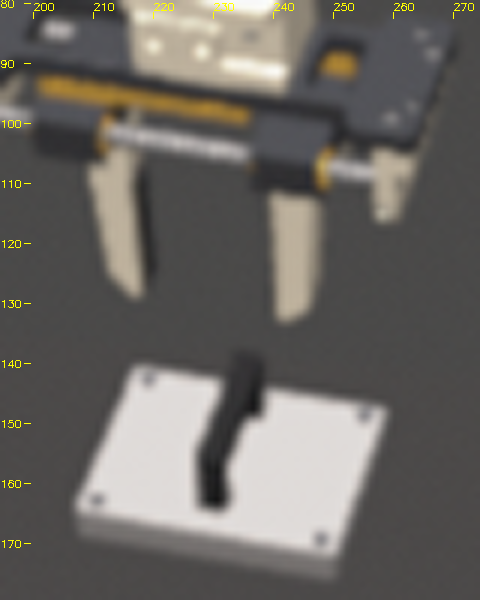

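View pics/s20b.png

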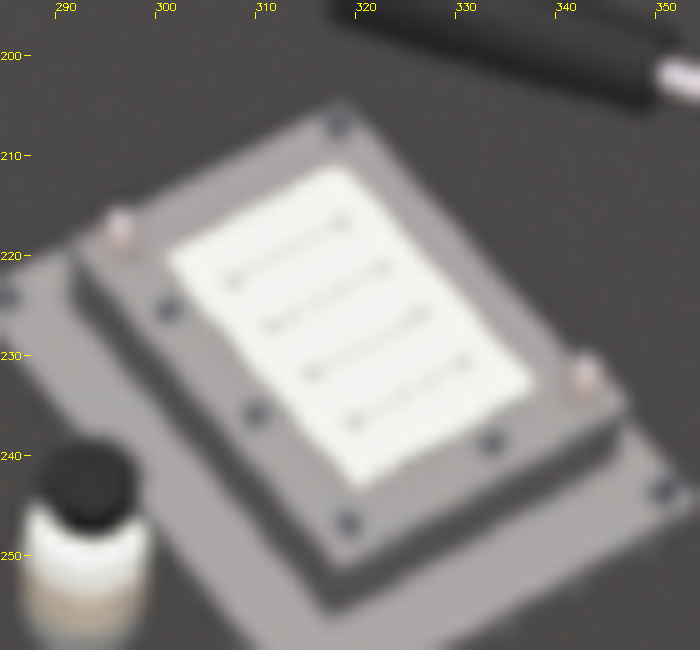

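Run:
```python
from h import *
s=cam("scene")
st=read_state();p=st["tool_pos"];R=Ro.from_rotvec(st["orientation"]).as_matrix()
for dz in(0.015,.02,.025,.03):
    print(dz,[w2px(s,p+[0,0,dz]+R@[x,yy,0]).round(1).tolist() for x,yy in((.01,-.028),(.01,-.036),(-.01,-.036),(.01,.028),(-.01,.028),(.01,.036))])
c=cam("scene");crop(c,200,95,270,180,9,"s21.png")
```

```text
0.015 [[241.1, 136.5], [244.3, 137.0], [246.3, 131.6], [219.4, 132.9], [221.6, 127.5], [216.3, 132.4]]
0.02 [[241.0, 135.0], [244.2, 135.5], [246.2, 130.1], [219.2, 131.4], [221.5, 126.0], [216.1, 130.9]]
0.025 [[241.0, 133.5], [244.1, 134.0], [246.2, 128.6], [219.1, 129.9], [221.3, 124.5], [215.9, 129.3]]
0.03 [[240.9, 132.0], [244.0, 132.5], [246.1, 127.1], [218.9, 128.3], [221.2, 123.0], [215.8, 127.8]]
```

View pics/s21.png

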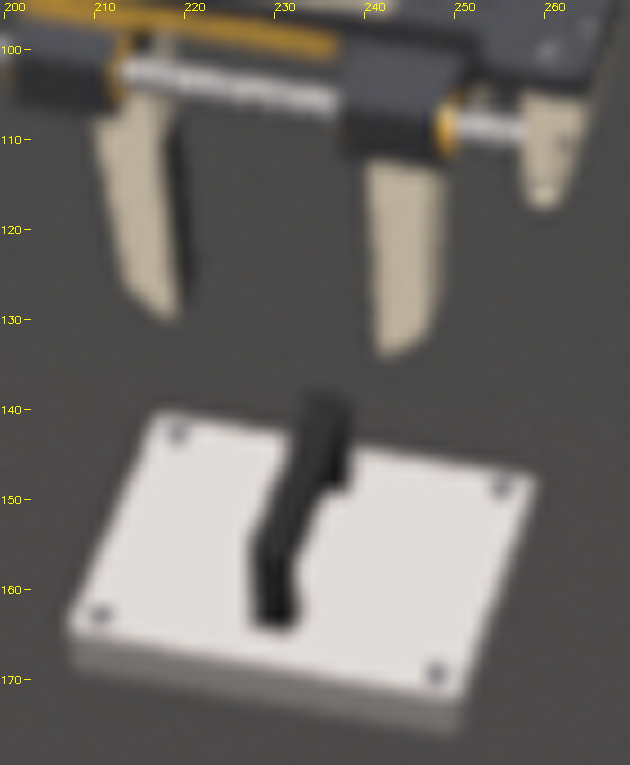

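Run:
```python
from h import *
where();go([.5145,-.2915,.0005],33.7)
```

```text
t 19.55 pos [ 0.5146 -0.2908  0.0898] jig [  43.7 -316.5] yaw 33.72 tilt [-0.0002  0.0015] Fjig [ 0.9  0.5 -0.4] op 0.0555
 shift [-0.0011, 0.0014, 0.1786] turn [-0.0009, -0.0005, 0.0002] rows>= 1.8
```

Request:
jog_arm:
  motion: [0.6,-0.001,0.001,0.06,0,0,0,0.6,-0.001,0.001,0.12,0,0,0,0.6,-0.001,0.001,0.15,0,0,0,0.6,-0.001,0.001,0.17,0,0,0,0.6,-0.001,0.001,0.178,0,0,0,0.6,-0.001,0.001,0.178,0,0,0]

```text
t: 20.15
tool_pos: [0.5148, -0.2912, 0.0012]
orientation: [-3.005, -0.911, -0.001]
force: [-0.1, -0.3, 0.0]
opening: 0.0559
```

Run:
```python
from h import *
where()
c=cam("scene");crop(c,195,100,275,180,8,"s22.png")
```

```text
t 20.15 pos [ 0.5148 -0.2912  0.0012] jig [  44.  -316.8] yaw 33.74 tilt [0.0002 0.0013] Fjig [-0.  -0.3  0. ] op 0.0559
```

View pics/s22.png

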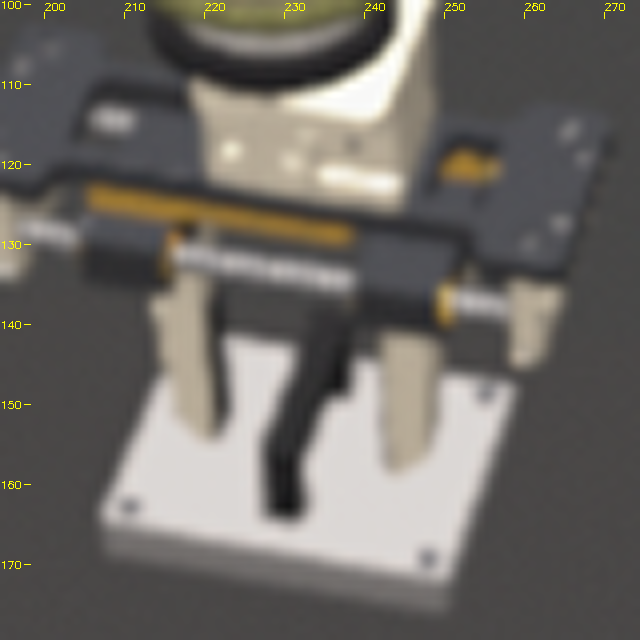

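Request:
jog_arm:
  motion: [0,0,0,0,0,0,0,0,0,0,0,0,0,0,0,0,0,0,0,0,0,0,0,0,0,0,0,0,0,0,0,0,0,0,0,0,0,0,0,0,0,0]
  grip_force: 60

```text
t: 20.8
tool_pos: [0.5151, -0.2915, 0.0018]
orientation: [-3.006, -0.911, -0.002]
force: [0.7, -0.5, 0.7]
opening: 0.0132
```

Run:
```python
from h import *
where()
c=cam("scene");crop(c,195,100,275,180,8,"s23.png")
```

```text
t 20.8 pos [ 0.5151 -0.2915  0.0018] jig [  44.3 -317.1] yaw 33.73 tilt [0.0009 0.0009] Fjig [ 0.8 -0.4  0.7] op 0.0132
```

View pics/s23.png

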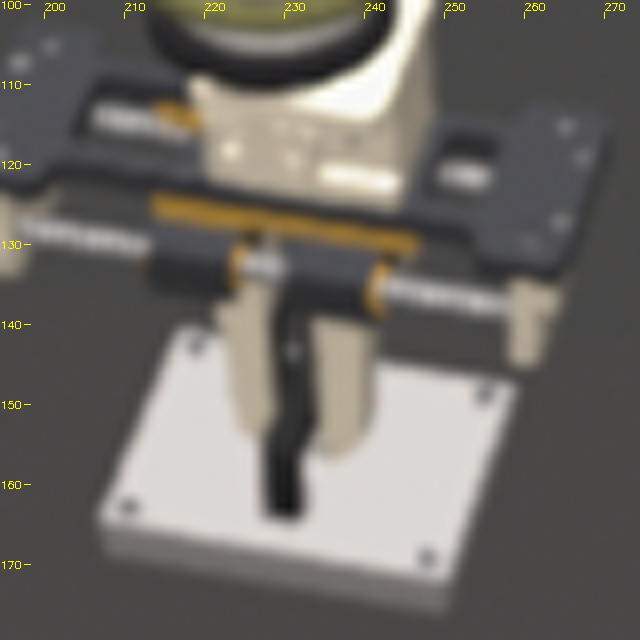

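Request:
jog_arm:
  motion: [0,0,0,-0.02,0,0,0,0,0,0,-0.06,0,0,0,0,0,0,-0.12,0,0,0,0,0,0,-0.18,0,0,0,0,0,0,-0.2,0,0,0,0,0,0,-0.2,0,0,0]

```text
t: 21.45
tool_pos: [0.5162, -0.2924, 0.1038]
orientation: [3.004, 0.911, 0.005]
force: [0.5, 0.1, -4.9]
opening: 0.0133
```

Run:
```python
from h import *
where()
go([*j2w(0,0),.1],-10.3)
c=cam("scene");crop(c,195,60,285,180,6,"s24.png")
```

```text
t 21.45 pos [ 0.5162 -0.2924  0.1038] jig [  45.5 -317.8] yaw 33.73 tilt [ 0.0038 -0.0012] Fjig [ 0.4  0.1 -4.9] op 0.0133
 shift [0.3763, -0.5203, 0.0069] turn [0.0012, -0.0023, 0.4892] rows>= 6.4
```

View pics/s24.png

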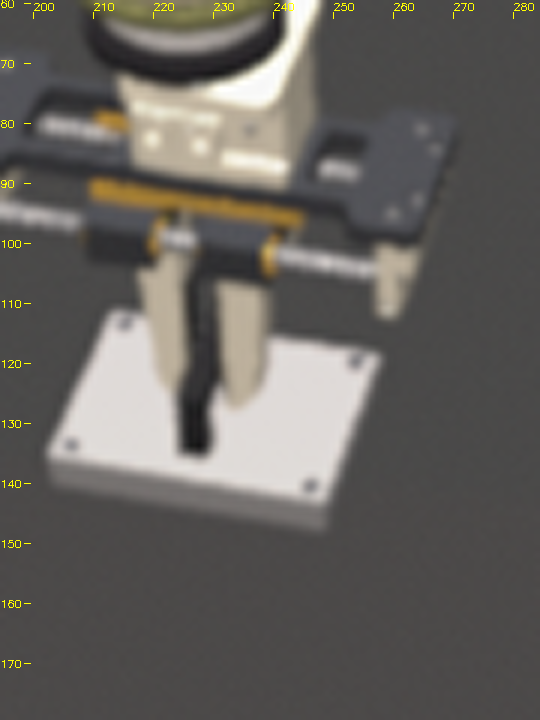

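Request:
jog_arm:
  motion: [0,0.03,-0.04,0.003,0,0,0.05,0,0.08,-0.11,0.003,0.001,-0.002,0.12,0,0.13,-0.18,0.003,0.001,-0.002,0.19,0,0.18,-0.25,0.003,0.001,-0.002,0.26,0,0.23,-0.32,0.003,0.001,-0.002,0.33,0,0.28,-0.39,0.003,0.001,-0.002,0.4,0,0.33,-0.455,0.003,0.001,-0.002,0.45,0,0.36,-0.5,0.003,0.001,-0.002,0.489]

```text
t: 22.3
tool_pos: [0.524, 0.0191, 0.0977]
orientation: [-3.127, 0.284, 0.01]
force: [-0.8, -0.9, -4.6]
opening: 0.0136
```

Run:
```python
from h import *
where()
go([*j2w(0,0),.1],-10.3)
```

```text
t 22.3 pos [0.524  0.0191 0.0977] jig [-2.4 -9.9] yaw -10.38 tilt [-0.006   0.0025] Fjig [-0.6 -1.  -4.6] op 0.0136
 shift [0.0048, -0.0198, -0.0046] turn [-0.0009, 0.0041, -0.0009] rows>= 0.2
```

Request:
jog_arm:
  motion: [0,0.002,-0.01,0.02,-0.001,0.004,-0.001,0,0.005,-0.02,0.05,-0.001,0.004,-0.001,0,0.005,-0.02,0.071,-0.001,0.004,-0.001,0,0.005,-0.02,0.071,-0.001,0.004,-0.001,0,0.005,-0.02,0.071,-0.001,0.004,-0.001]

```text
t: 22.8
tool_pos: [0.5274, 0.0274, 0.0612]
orientation: [3.128, -0.283, -0.003]
force: [-0.5, -0.1, -4.0]
opening: 0.0134
```

Run:
```python
from h import *
where()
c=cam("scene");crop(c,275,160,375,260,8,"s25.png")
c=cam("top");crop(c,190,190,290,280,8,"t25.png")
```

```text
t 22.8 pos [0.5274 0.0274 0.0612] jig [-0.6 -1.1] yaw -10.36 tilt [-0.002  -0.0004] Fjig [-0.5 -0.2 -4. ] op 0.0134
```

View pics/s25.png

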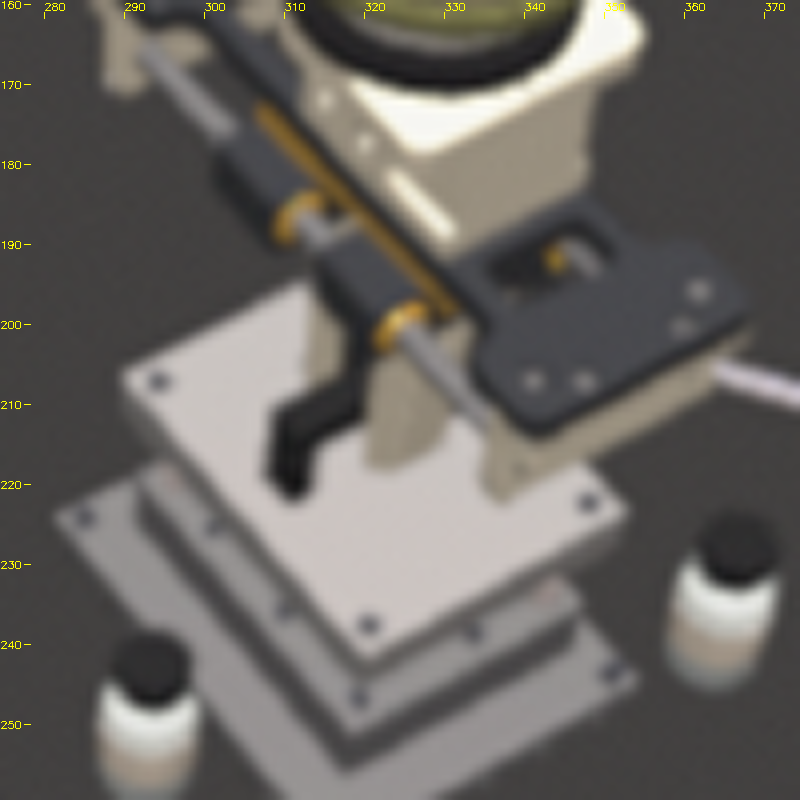

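View pics/t25.png

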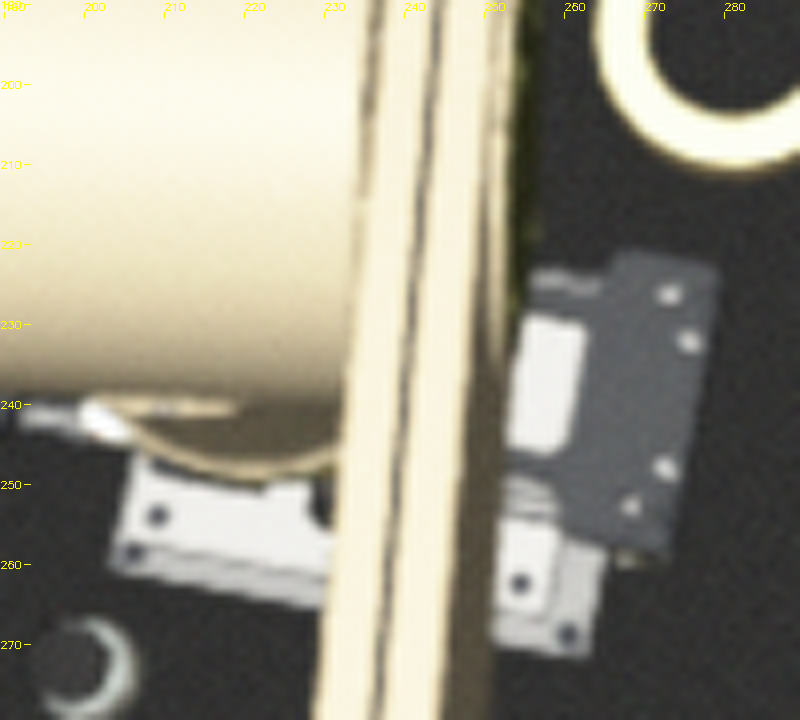

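Run:
```python
from fit import *
from h import JIG,JY,w2j
st=read_state();z=(st["tool_pos"][2]-.0018+.020)*1e3
o=[(s,289.75,206.4,(45,-57.5,z)),(s,320.75,242,(45,57.5,z)),(s,353.25,223,(-45,57.5,z))]
x,r=fit(o,[.528,.028,-.18]);print(x.round(4),np.degrees(x[2]).round(2),w2j(x).round(1),r.round(1).tolist())
pts=[w2px(s,[*(np.array(j_))]) for j_ in []]
# predicted cover if centred at tool
p=st["tool_pos"];yaw=np.radians(-10.36)
R=np.array([[np.cos(yaw),-np.sin(yaw)],[np.sin(yaw),np.cos(yaw)]])
P=[w2px(s,[*(p[:2]+R@np.array(l)/1e3),z/1e3]) for l in((45,-57.5),(45,57.5),(-45,57.5))]
print(np.round(P,1).tolist(),w2j(p))
crop(s,280,190,370,260,8,"s26.png",P)
print([w2px(t,[*(p[:2]+R@np.array(l)/1e3),z/1e3]).round(1).tolist() for l in((-45,57.5),(-45,-57.5))])
```

```text
[ 0.5273  0.0293 -0.1699] -9.73 [-1.   0.7] [[0.2, 0.3], [-0.0, -0.4], [-0.2, 0.1]]
[[289.2, 206.4], [319.4, 241.6], [352.1, 223.4]] [ 0.65478316 -0.36618453]
[[205.0, 256.3], [257.2, 265.9]]
```

View pics/s26.png

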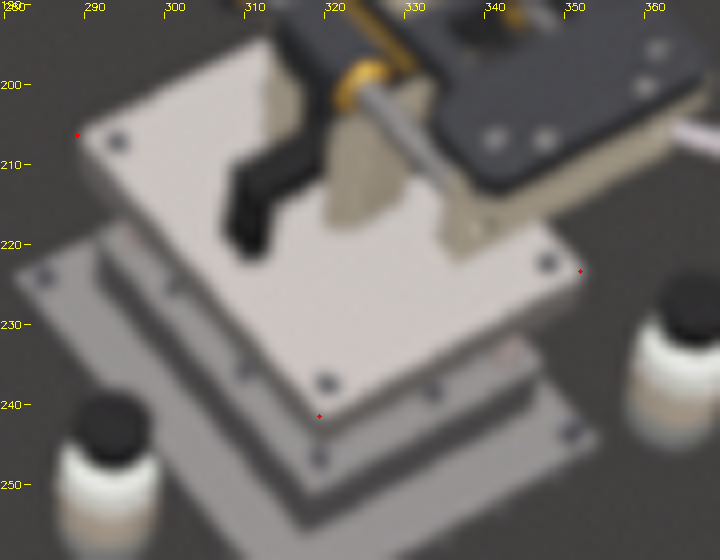

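Run:
```python
from h import *
where()
go([*j2w(1.3,-.2),.0385],-10.3)
```

```text
t 23.0 pos [0.5288 0.0279 0.063 ] jig [ 0.7 -0.4] yaw -10.34 tilt [ 0.0013 -0.0003] Fjig [-0.2  0.3 -4.4] op 0.0134
 shift [0.0012, -0.0003, 0.049] turn [0.0001, -0.0008, -0.0004] rows>= 0.5
```

Request:
jog_arm:
  motion: [0,0.001,0,0.01,0,-0.001,0,0,0.001,0,0.02,0,-0.001,0,0,0.001,0,0.028,0,-0.001,0,0,0.001,0,0.032,0,-0.001,0,0,0.001,0,0.035,0,-0.001,0,0,0.001,0,0.038,0,-0.001,0,0,0.001,0,0.04,0,-0.001,0,0,0.001,0,0.04,0,-0.001,0]

```text
t: 23.8
tool_pos: [0.5292, 0.0279, 0.0429]
orientation: [3.129, -0.283, -0.001]
force: [-0.1, 0.6, -4.9]
opening: 0.0135
```

Run:
```python
from h import *
where();print(read_state()["wrist_torque"])
```

```text
t 23.8 pos [0.5292 0.0279 0.0429] jig [ 1.1 -0.3] yaw -10.34 tilt [-0.0004 -0.    ] Fjig [-0.2  0.6 -4.9] op 0.0135
[ 0.01174699  0.00656394 -0.02810037]
```

Request:
jog_arm:
  motion: [0,0,0,0.003,0,0,0,0,0,0,0.006,0,0,0,0,0,0,0.009,0,0,0,0,0,0,0.01,0,0,0,0,0,0,0.01,0,0,0]

```text
t: 24.3
tool_pos: [0.5293, 0.0278, 0.0379]
orientation: [3.129, -0.283, -0.001]
force: [0.2, 0.1, -4.7]
opening: 0.0132
```

Run:
```python
from h import *
where();print(read_state()["wrist_torque"])
c=cam("scene");crop(c,280,190,370,260,8,"s27.png")
```

```text
t 24.3 pos [0.5293 0.0278 0.0379] jig [ 1.2 -0.4] yaw -10.34 tilt [-0.0003 -0.0001] Fjig [ 0.1  0.2 -4.7] op 0.0132
[ 0.02446421 -0.00053512 -0.02373184]
```

View pics/s27.png

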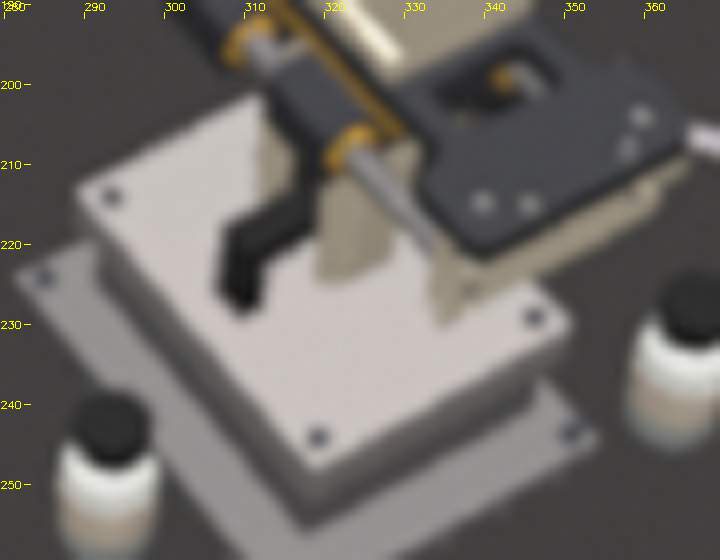

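Request:
jog_arm:
  motion: [0,0,0,0.001,0,0,0,0,0,0,0.002,0,0,0,0,0,0,0.003,0,0,0,0,0,0,0.003,0,0,0]

```text
t: 24.75
tool_pos: [0.5295, 0.0279, 0.0369]
orientation: [3.129, -0.283, 0.0]
force: [-3.3, 1.5, 4.2]
opening: 0.0132
```

Run:
```python
from h import *
where();print(read_state()["wrist_torque"])
```

```text
t 24.75 pos [0.5295 0.0279 0.0369] jig [ 1.4 -0.3] yaw -10.33 tilt [ 0.0002 -0.0001] Fjig [-3.5  0.9  4.2] op 0.0132
[0.10386018 0.67940996 0.00471467]
```

Request:
jog_arm:
  motion: [0,-0.001,0,0.002,0,0,0,0,-0.001,0,0.004,0,0,0,0,-0.001,0,0.006,0,0,0,0,-0.001,0,0.006,0,0,0]

```text
t: 25.15
tool_pos: [0.5296, 0.0279, 0.0346]
orientation: [3.129, -0.283, 0.002]
force: [-4.3, 0.0, 6.5]
opening: 0.0135
```

Run:
```python
from h import *
where();print(read_state()["wrist_torque"])
```

```text
t 25.15 pos [0.5296 0.0279 0.0346] jig [ 1.5 -0.2] yaw -10.33 tilt [ 0.0013 -0.0002] Fjig [-4.3 -0.7  6.5] op 0.0135
[-0.00518077  0.72117606 -0.01080614]
```

Request:
jog_arm:
  motion: [0,-0.001,0,0.003,0,0,0,0,-0.002,0,0.005,0,0,0,0,-0.002,0,0.007,0,0,0,0,-0.002,0,0.007,0,0,0]

```text
t: 25.55
tool_pos: [0.5296, 0.0279, 0.0328]
orientation: [3.129, -0.283, 0.005]
force: [-7.5, -1.2, 14.9]
opening: 0.0135
```

Run:
```python
from h import *
where();print(read_state()["wrist_torque"])
c=cam("scene");crop(c,280,190,370,260,8,"s28.png")
```

```text
t 25.55 pos [0.5296 0.0279 0.0328] jig [ 1.5 -0.3] yaw -10.33 tilt [ 0.0032 -0.0005] Fjig [-7.2 -2.6 14.9] op 0.0135
[-0.0854536   1.23281958 -0.00314945]
```

View pics/s28.png

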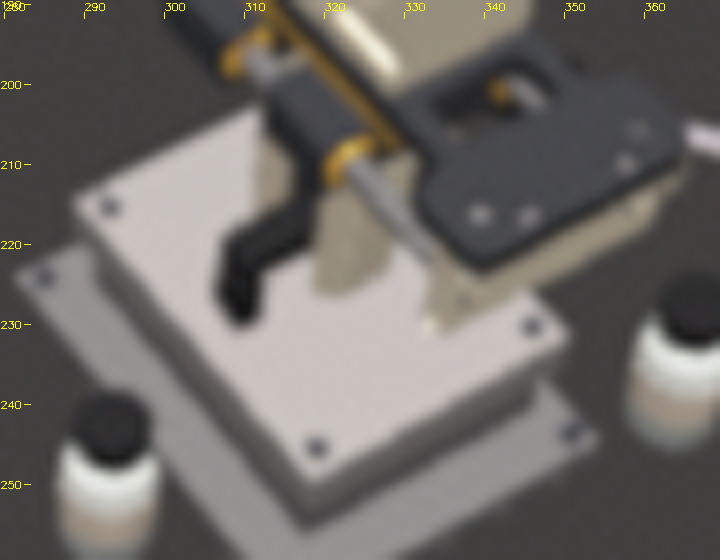

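Request:
jog_arm:
  motion: [0,-0.002,0,0.004,0,0,0,0,-0.004,0,0.005,0,0,0,0,-0.004,0,0.006,0,0,0,0,-0.004,0,0.006,0,0,0]

```text
t: 26.0
tool_pos: [0.5297, 0.0279, 0.0328]
orientation: [3.128, -0.283, 0.011]
force: [-7.9, -2.2, 21.0]
opening: 0.0132
```

Run:
```python
from h import *
where();print(read_state()["wrist_torque"])
```

```text
t 26.0 pos [0.5297 0.0279 0.0328] jig [ 1.6 -0.3] yaw -10.33 tilt [ 0.0072 -0.0012] Fjig [-7.4 -3.6 21. ] op 0.0132
[-0.17866464  1.42184741  0.00985148]
```

Run:
```python
from h import *
where()
st=read_state();go(st["tool_pos"],-10.33)
c=cam("scene");crop(c,285,200,365,260,10,"s29.png",[w2px(c,[*j2w(*l),z]) for z in(.051,.035) for l in((45,-57.5),(45,57.5),(-45,57.5))])
```

```text
t 26.0 pos [0.5297 0.0279 0.0328] jig [ 1.6 -0.3] yaw -10.33 tilt [ 0.0072 -0.0012] Fjig [-7.4 -3.6 21. ] op 0.0132
 shift [0.0, 0.0, 0.0] turn [-0.0001, -0.0047, -0.0] rows>= 0.0
```

View pics/s29.png

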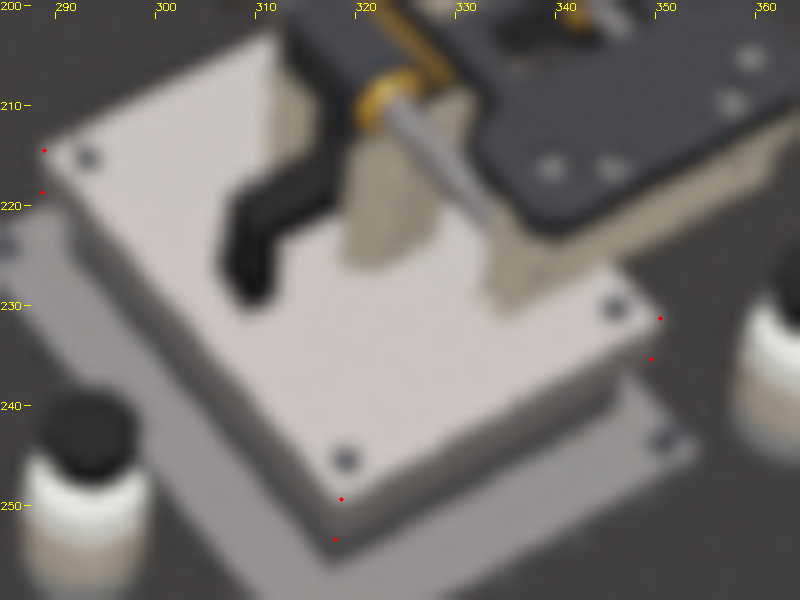

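Request:
jog_arm:
  motion: [0,-0.004,0,0.006,0,-0.003,0,0,-0.006,0,0.007,0,-0.005,0,0,-0.006,0,0.007,0,-0.005,0,0,-0.006,0,0.007,0,-0.005,0]

```text
t: 26.45
tool_pos: [0.5296, 0.0279, 0.0327]
orientation: [3.129, -0.283, 0.008]
force: [-7.1, -1.0, 22.4]
opening: 0.0136
```

Run:
```python
from h import *
where();print(read_state()["wrist_torque"])
```

```text
t 26.45 pos [0.5296 0.0279 0.0327] jig [ 1.5 -0.3] yaw -10.34 tilt [ 0.0049 -0.0006] Fjig [-6.8 -2.2 22.4] op 0.0136
[-0.23253192  1.25294271 -0.01111739]
```

Run:
```python
from h import *
for i in range(4): t=cam("top")
where()
Z=.051
P=[w2px(t,[*j2w(*l),Z]) for l in((-45,57.5),(-45,-57.5))];print(np.round(P,1))
crop(t,190,200,290,280,8,"t30.png",P)
s=cam("scene");cv2.imwrite("pics/s30.png",s["frame"][:,:,::-1])
where()
```

```text
t 26.65 pos [0.5296 0.0279 0.0328] jig [ 1.5 -0.2] yaw -10.34 tilt [ 0.005  -0.0006] Fjig [-6.6 -2.5 22.3] op 0.0135
[[207.1 257.9]
 [257.8 267.2]]
t 26.7 pos [0.5296 0.0279 0.0327] jig [ 1.5 -0.3] yaw -10.33 tilt [ 0.0049 -0.0006] Fjig [-6.2 -3.  23. ] op 0.0134
```

View pics/t30.png

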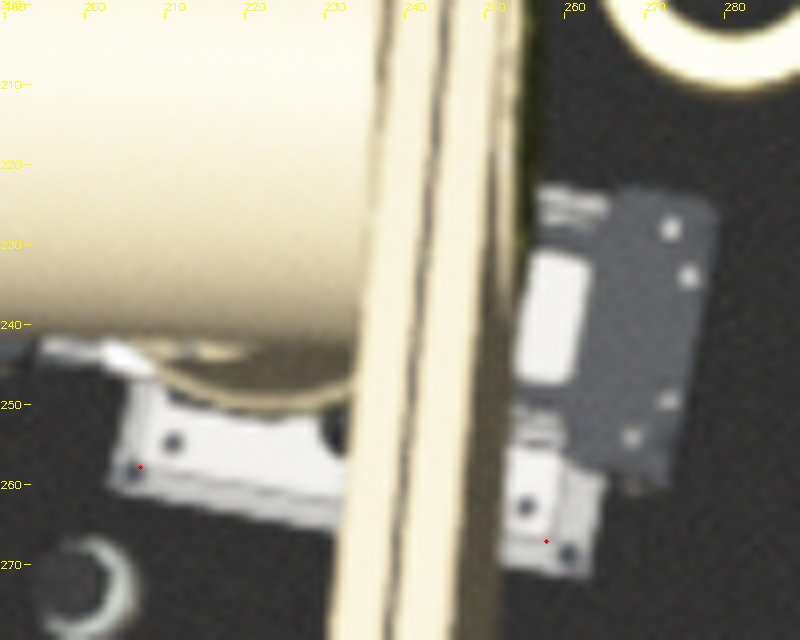

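View pics/s30.png

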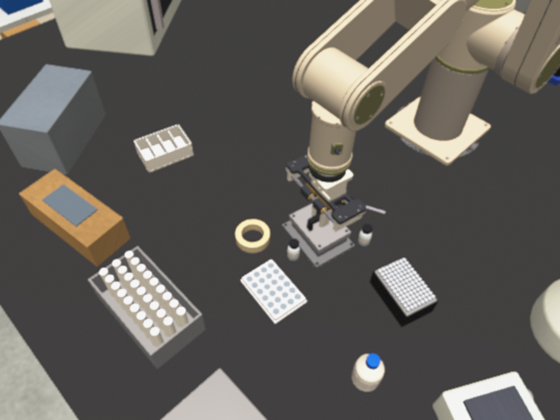

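Run:
```python
from h import *
print(close_job());where()
```

```text
the job is handed in; nothing more can be done
None
the job is handed in; nothing more can be done
```

The job is handed in at about 26.7 s of the 56 s allowed. The plates were flush to both fences when last seen, and the cover is on its pins and held pressed down.

**What I did**
- I tapped the stack with two open fingers against the far fence at about 8 N, then against the left fence at about 10 N. A second tap on the far fence followed at about 8 N.
- I took the cover by its handle at 60 N, set it over the jig and lowered it on to the pins. It went down without touching the pin tops, so no sliding search was needed.
- I pressed it home and left the arm pushing.

**Last checks**
- **Stack:** before the cover went on, both cameras showed the plates square, with no gap at either fence.
- **Cover height:** its origin came to 30.9 mm above the bench, against 31 mm expected when landed on the fences.
- **Landing:** raising the push from 15 to 22 N moved it no more than 0.1 mm. The hold was steady at 22–23 N over the last readings.
- **Cover corners:** in the scene camera they fitted the pressed position to well under a pixel. In the top view, partly blocked by the arm, they were about 1 pixel (2 mm) off.
- **Bystanders:** those in view stood where they were at the start. The screwdriver was partly hidden behind the arm.

**What disagreed**
- **Finger height:** the finger ends were about 25 mm higher than the reported TCP height. I noticed when an early push passed over the stack without touching it. I then found the offset from the pictures and by touching the base plate at up to 26 N, and used it from there on.
- **Side force and lean:** at the end a side force of about 7 N remains and the hand leans about 0.3°. Shifting the target sideways hardly changed the force, and a small turn took away only part of the lean.

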